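Bails in, basket on: stacking a rinse basket on a sample tote

TASK

Swing both wire bails of the grey sample tote fully in over its mouth and stack the empty steel basket on them, level, centred on the tote and lengthways with it between the dock's side rails. The bay's end stops leave only the basket's long sides to take it by, and the dock's side rails leave only its ends, so first set the basket down on the black rubber mat, let it go, and take it again by an end. Set it down gently both times, do not tip it, and leave everything else on the bench where it stands.

Things in the scene. Friction and masses are not known exactly. Their poses are not given: they have to be found in the camera images.
- dock: Fixed aluminium dock holding an open grey tote. Origin on the bench under the tote's centre; x across, y lengthways. Tote outside 104 x 190 mm, walls 4, rim 66 mm above the bench, capped tubes in it up to 38 mm. Along each long side a rail on posts, 190 mm long, inner face at x = +-64, 6 thick, top 122 mm up; ends open. A wire bail at each end (+y: bail_a, -y: bail_b). Base plate 150 x 210.
- stack (a point): point of the dock over the tote's middle at the level of the top of the two crossbars when both bails are fully in (74 mm above the bench): where the centre of the basket's underside belongs; axes as the dock's
- bail_a (a joint): angle (rad) of the bail at the +y end of the tote: 0 = swung out, lying level outward beyond the end wall; 1.571 = straight up; 3.142 = fully in, lying level over the mouth on its stop. Stiff pivot (0.03 N m of friction): it stays where it is left; about 0.6 to 1 N at the bar moves it.
- bail_b (a joint): angle (rad) of the bail at the -y end of the tote: 0 = swung out, lying level outward beyond the end wall; 1.571 = straight up; 3.142 = fully in, lying level over the mouth on its stop. Stiff pivot (0.03 N m of friction): it stays where it is left; about 0.6 to 1 N at the bar moves it.
- bail_a_pivot (a point): fixed point of the dock on the hinge line of the bail at the +y end, midway between its two pivots, 70 mm above the bench and 86 mm from the tote's centre along y (9 mm inside the end wall)
- bail_b_pivot (a point): fixed point of the dock on the hinge line of the bail at the -y end, midway between its two pivots, 70 mm above the bench and 86 mm from the tote's centre along y (9 mm inside the end wall)
- bail_a_bar (a point): middle of the crossbar of bail_a, a U of steel wire. Crossbar 8 mm thick, 114 long, along the dock's x. In the dock's frame it lies at y = +(86 + 52 cos a), z = 70 + 52 sin a mm (a: joint value): swung out it is 43 mm beyond the end wall, fully in 34 mm from the tote's middle. Two 6 mm side wires run outside the tote's long walls.
- bail_b_bar (a point): middle of the crossbar of bail_b, a U of steel wire. Crossbar 8 mm thick, 114 long, along the dock's x. In the dock's frame it lies at y = -(86 + 52 cos a), z = 70 + 52 sin a mm (a: joint value): swung out it is 43 mm beyond the end wall, fully in 34 mm from the tote's middle. Two 6 mm side wires run outside the tote's long walls.
- basket: Loose open steel basket, 0.2 to 0.35 kg, starts in the bay. Origin at the centre of its underside; x across, y lengthways. Over the rim 108 x 150 mm, 50 tall. Rim: a band 8 mm thick round the top, midlines at x = +-50 and y = +-71, 34 to 50 mm above the underside; below it 4 mm walls, body 100 x 142; floor 4. Ends alike, sides alike: either way round will do.
- bay: Fixed aluminium stand where the basket starts. Origin on the bench under its centre; x across, y lengthways. Base plate 140 x 190 x 6 mm (the basket stands on it), an upright stop across each end: inner face at y = +-84, 130 wide, 6 thick, top 62 mm above the bench, 9 mm off the basket's ends; long sides open.
- mat: Black rubber mat fixed on the bench, 140 mm (x) by 180 mm (y), 3 mm thick: the place to set the basket down. Origin on the bench under its centre. Dock, bay and mat swap places from start to start.
- bottle: amber bottle, bystander, 80 mm across, 180 mm tall, origin at its foot
- tipbox: red tip box with clear lid, bystander, 84 x 119 x 57 mm, origin under its centre
- beaker: small glass beaker, bystander, 54 mm across, 60 mm tall, origin at its foot
- jar: small white jar, bystander, 48 mm across, 55 mm tall, origin at its foot
- vortex: blue vortex mixer, bystander, 100 x 110 mm, 90 mm tall, origin under its centre
Mind the look-alikes: they are no part of the job. What is shaped like the basket but green or orange is not meant.

How it is judged:
On the way:
1. the basket stands on the rubber mat, let go and at rest (horizontal distance between basket and mat below 0.05 m and z of basket in the frame of mat between -0.002 and 0.008 m and angle between basket's own z axis and vertical below 0.08 rad and linear speed of basket below 0.02 m/s and contact force between the fingers and basket below 0.2 N), for 0.2 s.
At the end, for the whole second after the job is handed in: Both bails are fully in (over 3.0 rad) and the basket stands on their crossbars, let go and at rest: centred on the tote within 11 mm across and 15 mm lengthways, its underside within 5 mm of the crossbars' top, lengthways with the tote within 0.12 rad, and level within 0.06 rad (value of joint each of bail_a, bail_b above 3 rad and x of basket in the frame of stack between -0.011 and 0.011 m and y of basket in the frame of stack between -0.015 and 0.015 m and z of basket in the frame of stack between -0.005 and 0.005 m and angle between the y axis of basket and the y axis of stack, either way round below 0.12 rad and angle between basket's own z axis and vertical below 0.06 rad and linear speed of basket below 0.02 m/s and contact force between the fingers and basket below 0.2 N); the robot touches nothing.
It fails at once if the basket is tipped by more than 0.6 rad (angle between basket's own z axis and vertical above 0.6 rad).
It fails at once if the basket is dropped (it moves at over 0.6 m/s while not held: a fall of about 2 cm) (linear speed of basket above 0.6 m/s and contact force between the fingers and basket below 0.2 N).
It fails at once if the basket is forced down hard (over 150 N) (contact force between basket and dock above 150 N or contact force between basket and mat above 150 N).
It fails at once if a bystander (bottle, tip box, beaker, jar or vortex mixer) is moved by more than 20 mm (distance of any of bottle, tipbox, beaker, jar, vortex from where it was at the start of the episode above 0.02 m).
It also fails if it takes over 72 s, if anything falls off the work surface, if the arm or the gripper's body presses on something with over 40 N, if the wrist force passes 120 N, or if a joint passes its speed limit or range.

ROBOT

A 7-joint arm with a two-finger parallel gripper is mounted at the origin on the work surface. World frame = base frame: x ahead of the robot, y to its left, z up, the work surface at z = 0. Lengths are in m, angles in rad, forces in N, time in s.
With the tool pointing down it reaches from about 0.425 to 0.925 m from the base axis. Payload 6.8 kg.
Tool frame: the origin (TCP) lies on the centre line of the jaws, within the pads' length; the fingertips stand 11 mm ahead of it and the grasp point (between the pads) lies 8 mm behind it; z points along the fingers, y is the direction in which the jaws open and shut (so a half turn about z gives the same grasp; the last joint's range is limited). The gripper opens to 85 mm and grips with 20 to 120 N. Pads are 22 mm wide; open, the fingers measure 114 mm over their backs; the gripper's body (76 mm by 85 mm) begins 54 mm behind the grasp point. The pads swing forward as they close: fully open they stand 13 mm farther back than shut.
Start: joints at [-1.239, 0.477, 0.022, 1.555, -0.011, 1.109, -0.083], TCP at [0.287, 0.611, 0.219] pointing down, gripper open.
Joint ranges: [-2.96, 2.96], [-0.34, 2.1], [-1.41, 1.46], [0.24, 2.44], [-1.37, 4.51], [0.17, 1.92], [-2.96, 2.96]. Speed limits (rad/s): [2.39, 2.39, 3.14, 3.14, 3.14, 3.14, 3.14].

INTERFACE

Orientations are given as a rotation vector (axis times angle).
In Python, from bench import r gives the robot as it stands.
- The arm moves only by the tool send_rows, never from a script. Its argument "deltas" is a list of rows, each a list of 7 numbers: the opening, from 0 (shut) to 1 (fully open), then the shift along the tool's x, y, z as a fraction of full scale, then the turn, a rotation vector about the tool's x, y, z as a fraction of full scale. In form: [[hand, x, y, z, ax, ay, az], ...]. A call has 1 to 20 rows; each row is the pose to reach, as a shift and turn from the pose commanded when the call began, along the tool's axes at that moment, turning the shorter way round; what a row does not reach only later rows make up. Full scale, the value 1, is 150 mm for a shift and 180 degrees for a turn. A row lasts 1/12 s, in which the tool goes at most 41.7 mm and 7.16 degrees, less where a joint would pass 70% of its speed; a pose out of reach is approached as far as the arm can. A call with a number of a shift or a turn outside -1 to 1 is refused whole. A call with a gripper value outside its range is refused whole. The fingers move at their own pace and stop on an object; "squeeze" is the grip in N (left out, the last holds). Time passes only in rows, so rows that repeat a pose let the fingers close. It gives the time, the measured TCP pose, the force and the opening at its end, in the units of the state.
- r.get_obs(): the state, without advancing time (a new reading comes with each control period).
- r.grab_frame(name): name is "scene" or "top" or "wrist"; returns a dict with "pixels" (384x512x3 uint8, red, green, blue), "camera_matrix" (3x3 intrinsics, pixels), "rvec" (rotation vector, rad) and "tvec" (3), from world to camera coordinates, as OpenCV has them. Camera axes: x right, y down, z forward; pixel columns grow to the right and rows downward; lengths in m; the calibration is good to about 2 mm. The wrist camera is an equidistant fisheye: a pixel r from the principal point sees the ray r / f radians off the axis. A picture is of the moment at which its call begins. There is no depth.
- r.hand_in(): hands the job in, once; it reports no verdict.
The state is a dict: "clock": time; "joints": joint angles; "qvel": joint speeds; "tau": joint torques, N m; "tcp_pos": TCP position; "orientation": TCP orientation; "contact_force": force on the tool from outside, world axes, zero at the start; "moment": the same for the moment, N m; "grip_width": finger opening in m.
Only numpy, scipy, OpenCV 4.12 (cv2) and the standard library are available. Lean on these libraries where they do the work, as an engineer would, in place of code of your own. Each camera call takes 0.05 s, during which the arm holds its last target. There are 200 camera calls.

## Working session

There is one attempt and no reset: what is moved stays moved. The work goes in short steps, Python scripts to look and compute and a tool call to move; the robot and the scene stay as the last step left them, time stands still between calls to the robot, and variables do not carry over. Pictures are saved under pics/ and viewed, about 8 in all and at most 12, crops included, and the job is handed in when it is done.

Besides the shell and the picture viewer there is one more tool, called after "Request:" as name(argument=value, ...) on one line, values as JSON. send_rows: Moves the arm, as the interface text tells. Shift numbers are shares of 150 mm and turn numbers shares of 180 degrees, none past 1 either way. Its arguments: {"type":"object","properties":{"deltas":{"type":"array","items":{"type":"array","items":{"type":"number"}}},"squeeze":{"type":"number"}},"required":["deltas"]}

```bash
ls; mkdir -p pics
python3 - <<'E'
from bench import r
import cv2,pickle
o=r.get_obs();print(o)
for n in("scene","top"):
    f=r.grab_frame(n);pickle.dump(f,open(f'{n}.pkl','wb'))
    cv2.imwrite(f'pics/{n}0.png',f['pixels'][:,:,::-1]);print(n,f['camera_matrix'],f['rvec'],f['tvec'])
a=cv2.imread('pics/top0.png');cv2.imwrite('pics/top0b.png',cv2.resize(a,(800,600),interpolation=cv2.INTER_CUBIC))
E
```

```text
pics
{'clock': 0.0, 'joints': array([-1.23907189,  0.47781246,  0.02233631,  1.55648921, -0.0114833 ,
        1.10927408, -0.08307275]), 'qvel': array([-1.44687760e-04,  2.40360456e-04,  2.01774032e-04, -3.71472221e-04,
       -2.79591878e-04, -1.17733688e-05,  8.03375776e-04]), 'tau': array([ 1.06951550e-04, -5.96452081e+01,  1.60866939e+00, -2.81188399e+01,
        1.26168964e-02,  9.43697611e-03, -1.23814524e-05]), 'tcp_pos': array([0.28715335, 0.6101803 , 0.21770144]), 'orientation': array([-6.85173174e-01, -3.06570260e+00,  2.88576197e-03]), 'contact_force': array([0.84012484, 0.36761008, 0.56580075]), 'moment': array([ 0.02721615, -0.03127743,  0.04969307]), 'grip_width': 0.0853958621804361}
scene [[423.61414577   0.         252.24474272]
 [  0.         423.61414577 192.80705355]
 [  0.           0.           1.        ]] [ 2.08417138  0.63611214 -0.32121167] [-0.43786337 -0.08783618  1.48377435]
top [[427.89252058   0.         257.50617813]
 [  0.         427.89252058 186.82255454]
 [  0.           0.           1.        ]] [ 2.16082257 -2.22154894  0.07510036] [0.03008197 0.5144888  1.55733844]
```

View pics/top0b.png

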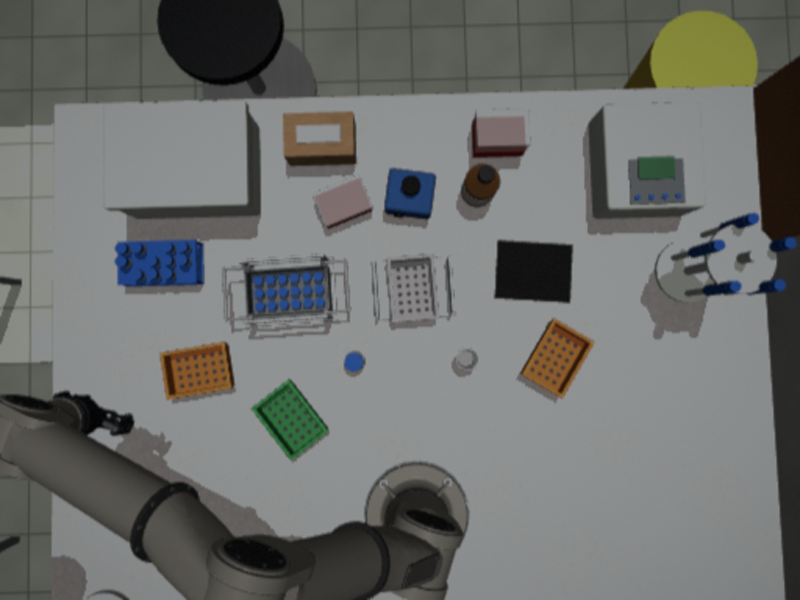

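View pics/scene0.png

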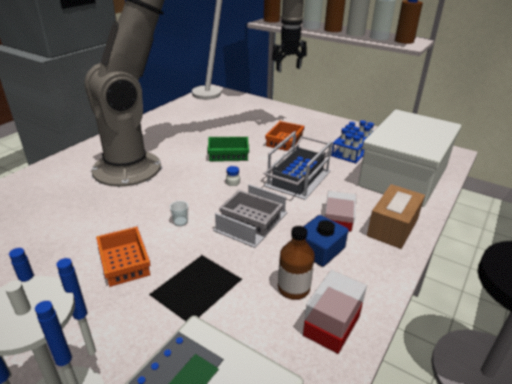

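```bash
cat > h.py <<'E'
import cv2,pickle,numpy as np
def load(n): return pickle.load(open(f'{n}.pkl','rb'))
def pix2w(f,uv,z):
    R=cv2.Rodrigues(f['rvec'])[0];t=np.ravel(f['tvec']);C=-R.T@t
    d=R.T@np.linalg.inv(f['camera_matrix'])@np.array([uv[0],uv[1],1.]);return C+d*(z-C[2])/d[2]
def w2pix(f,P): return cv2.projectPoints(np.array(P,float).reshape(-1,3),f['rvec'],np.ravel(f['tvec']),f['camera_matrix'],None)[0].reshape(-1,2)
E
python3 - <<'E'
from h import *
f=load('top')
im=f['pixels'][:,:,::-1]
c=im[145:225,135:375];cv2.imwrite('pics/c1.png',cv2.resize(c,(800,267),interpolation=cv2.INTER_CUBIC))
c2=im[145:225,135:255];c3=im[145:225,235:375]
cv2.imwrite('pics/c1.png',np.vstack([cv2.resize(c2,(450,300),interpolation=cv2.INTER_CUBIC),cv2.resize(c3,(525,300),interpolation=cv2.INTER_CUBIC)[:, :450]]) )
s=.64
for n,uv,z in [('dock',(288,290),.04),('bay',(412,290),.05),('mat',(534,271),.003),('jar',(354,362),.055),('beaker',(465,360),.06),('bottle',(486,174),.18),('vortex',(410,193),.09)]:
    print(n,pix2w(f,(uv[0]*s,uv[1]*s),z).round(3))
E
```

```text
dock [0.525 0.281 0.04 ]
bay [ 0.517 -0.006  0.05 ]
mat [ 0.557 -0.299  0.003]
jar [0.356 0.131 0.055]
beaker [ 0.353 -0.122  0.06 ]
bottle [ 0.752 -0.169  0.18 ]
vortex [ 0.734 -0.007  0.09 ]
```

View pics/c1.png

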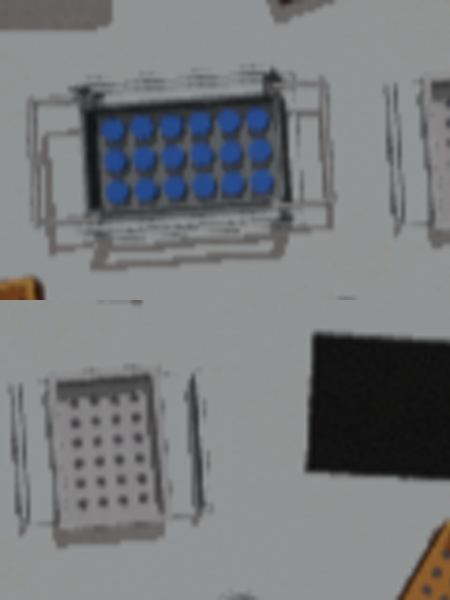

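Run:
```python
from h import *
f=load('scene')
im=f['pixels'][:,:,::-1]
c=im[130:250,200:350]
b=cv2.resize(c,(750,600),interpolation=cv2.INTER_CUBIC);cv2.imwrite('pics/c2.png',b)
print(w2pix(f,[(.517,-.006,0),(.617,-.006,0),(.517,.094,0),(.525,.281,0)]).round())
```

```text
[[249. 220.]
 [278. 232.]
 [267. 203.]
 [298. 178.]]
```

View pics/c2.png

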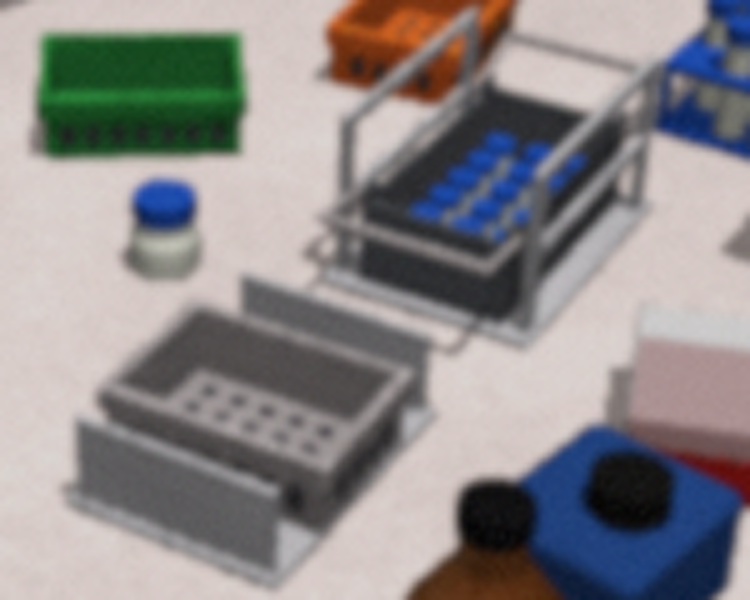

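```bash
cat >> h.py <<'E'
def T(x,y,yaw,P):
    P=np.array(P,float);c,s=np.cos(yaw),np.sin(yaw);return np.c_[x+c*P[:,0]-s*P[:,1],y+s*P[:,0]+c*P[:,1],P[:,2]]
def rect(a,b,z): return [(-a,-b,z),(a,-b,z),(a,b,z),(-a,b,z)]
def draw(im,f,pose,P,col,off,s,closed=True):
    q=((w2pix(f,T(*pose,P))-off+.5)*s-.5)*8
    cv2.polylines(im,[q.round().astype(np.int32)],closed,col,1,cv2.LINE_AA,3)
E
cat > ov.py <<'E'
from h import *
import sys
dock,bask,bay,mat=eval(sys.argv[1])
f=load('top');im=f['pixels'][:,:,::-1]
def mk(u0,v0,w,h,s):
    off=np.array([u0,v0]);c=cv2.resize(np.ascontiguousarray(im[v0:v0+h,u0:u0+w]),(w*s,h*s),interpolation=cv2.INTER_CUBIC)
    D=lambda p,P,col,cl=True:draw(c,f,p,P,col,off,s,cl)
    D(dock,rect(.052,.095,.066),(0,255,0))
    for k in(1,-1):
        D(dock,[(k*.064,-.095,.122),(k*.064,.095,.122),(k*.07,.095,.122),(k*.07,-.095,.122)],(0,255,255))
        D(dock,[(-.057,k*.138,.07),(.057,k*.138,.07)],(0,0,255))
        D(bay,[(-.065,k*.084,.062),(.065,k*.084,.062)],(255,0,255))
    D(dock,rect(.075,.105,0.005),(255,255,0))
    D(bay,rect(.07,.095,.006),(255,255,0))
    D(bask,rect(.054,.075,.056),(0,255,0));D(bask,rect(.046,.067,.01),(0,0,255))
    D(mat,rect(.07,.09,.003),(0,255,255))
    return c
a=mk(140,145,90,75,8);cv2.imwrite('pics/%s_a.png'%sys.argv[2],a)
b=mk(232,145,140,75,5);cv2.imwrite('pics/%s_b.png'%sys.argv[2],b)
cv2.imwrite('pics/%s.png'%sys.argv[2],np.vstack([cv2.resize(a,(630,525))[:, :],])) if 0 else None
m=np.full((600,800,3),0,np.uint8);a=mk(140,145,90,75,4);b=mk(232,145,70,75,4);m[:300,:360]=a;m[:300,380:660]=b
a=mk(300,145,80,75,4);m[300:,:320]=a
a=mk(232,155,70,60,4) ;cv2.imwrite('pics/%s.png'%sys.argv[2],m)
E
python3 ov.py "((.525,.281,.06),(.517,-.006,1.6),(.517,-.006,.03),(.557,-.299,-.03))" ov1
```

```text
(no output)
```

View pics/ov1.png

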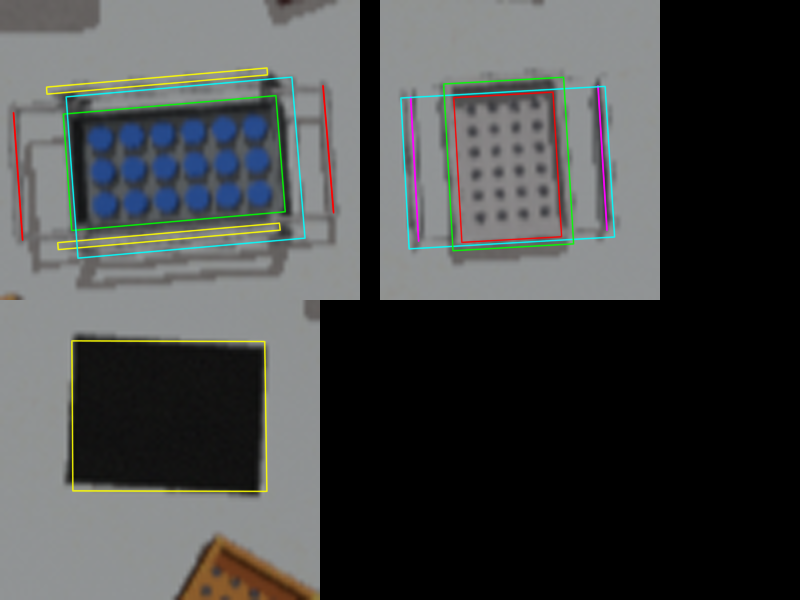

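View pics/ov1_a.png

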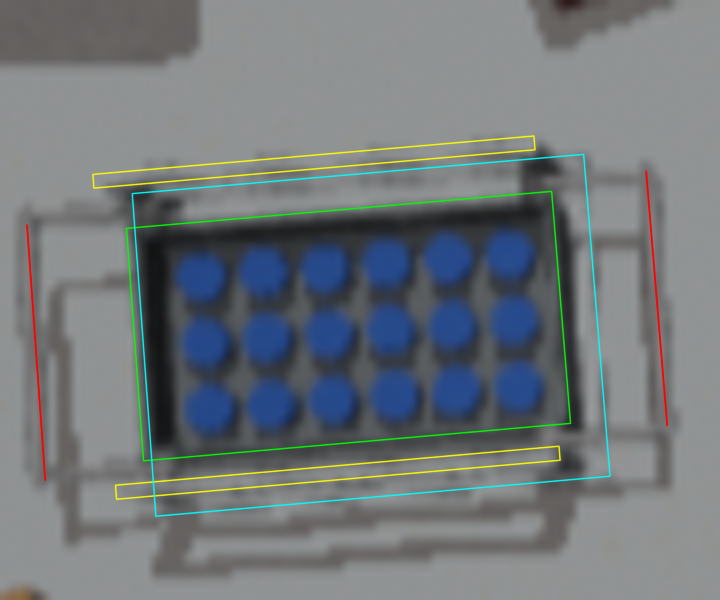

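```bash
cat >> h.py <<'E'
from scipy.spatial.transform import Rotation as Ro
def go(o,pos,yaw=None):
    """row deltas from measured pose to pos, tool down with tool y at world angle yaw"""
    R=Ro.from_rotvec(o['orientation'])
    if yaw is None: Y=R.as_matrix()[:,1];yaw=np.arctan2(Y[1],Y[0])
    y=np.array([np.cos(yaw),np.sin(yaw),0]);z=np.array([0,0,-1.]);G=Ro.from_matrix(np.c_[np.cross(y,z),y,z])
    d=R.inv().apply(np.array(pos)-o['tcp_pos'])/.15;w=(R.inv()*G).as_rotvec()/np.pi
    print('shift',d.round(3),'turn',w.round(4),'rows>=',max(np.linalg.norm(d)*.15/.0417,np.linalg.norm(w)*180/7.16).round(1))
DOCK=(.525,.281,.06)
def dk(y,z,x=0,dock=DOCK): return T(*dock,[(x,y,z)])[0]
E
python3 - <<'E'
from h import *
from bench import r
o=r.get_obs();p=dk(.138,.2);print(p);go(o,p,np.pi/2+.06)
go(o,(p+o['tcp_pos'])/2,np.pi/2+.06)
E
```

```text
[0.51672497 0.41875167 0.2       ]
shift [-1.928 -0.503  0.12 ] turn [-5.000e-04 -1.000e-04 -1.591e-01] rows>= 7.2
shift [-0.964 -0.252  0.06 ] turn [-5.000e-04 -1.000e-04 -1.591e-01] rows>= 4.0
```

Request:
send_rows(deltas=[[0.4, -0.96, -0.25, 0.06, 0, 0, -0.159], [0.4, -0.96, -0.25, 0.06, 0, 0, -0.159], [0.4, -0.96, -0.25, 0.06, 0, 0, -0.159], [0.4, -0.96, -0.25, 0.06, 0, 0, -0.159], [0.4, -0.96, -0.25, 0.06, 0, 0, -0.159], [0.4, -0.96, -0.25, 0.06, 0, 0, -0.159]])

```text
clock: 0.6
tcp_pos: [0.4037, 0.5134, 0.2092]
orientation: [0.086, -3.14, 0.002]
contact_force: [-0.2, 1.2, -0.1]
grip_width: 0.0342
```

Run:
```python
from h import *
from bench import r
o=r.get_obs();print(o['tcp_pos'],o['clock']);go(o,dk(.138,.2),np.pi/2+.06)
```

```text
[0.40367821 0.51344624 0.20916791] 0.6
shift [-0.718 -0.671  0.062] turn [-0.0004 -0.0001 -0.0017] rows>= 3.5
```

Request:
send_rows(deltas=[[0.4, -0.718, -0.671, 0.062, 0, 0, -0.002], [0.4, -0.718, -0.671, 0.062, 0, 0, -0.002], [0.4, -0.718, -0.671, 0.062, 0, 0, -0.002], [0.4, -0.718, -0.671, 0.062, 0, 0, -0.002], [0.4, -0.718, -0.671, 0.062, 0, 0, -0.002], [0.4, -0.718, -0.671, 0.062, 0, 0, -0.002]])

```text
clock: 1.1
tcp_pos: [0.5152, 0.4214, 0.2]
orientation: [0.1, -3.139, 0.0]
contact_force: [-1.0, 1.7, -0.1]
grip_width: 0.0343
```

```bash
cat >> h.py <<'E'
def fish(f,P):
    R=cv2.Rodrigues(f['rvec'])[0];p=(R@np.array(P,float).reshape(-1,3).T).T+np.ravel(f['tvec'])
    K=f['camera_matrix'];rr=np.hypot(p[:,0],p[:,1]);k=np.arctan2(rr,p[:,2])/rr
    return np.c_[K[0,0]*p[:,0]*k+K[0,2],K[1,1]*p[:,1]*k+K[1,2]]
def fishw(f,uv,z):
    K=f['camera_matrix'];a=np.array([(uv[0]-K[0,2])/K[0,0],(uv[1]-K[1,2])/K[1,1]]);t=np.linalg.norm(a)
    R=cv2.Rodrigues(f['rvec'])[0];C=-R.T@np.ravel(f['tvec']);d=R.T@np.r_[a/t*np.sin(t),np.cos(t)];return C+d*(z-C[2])/d[2]
E
python3 - <<'E'
from h import *
from bench import r
o=r.get_obs();print(o['tcp_pos'],o['clock'])
f=r.grab_frame('wrist');pickle.dump(f,open('w1.pkl','wb'))
s=1.5625;b=cv2.resize(f['pixels'][:,:,::-1],(800,600),interpolation=cv2.INTER_CUBIC)
def pl(P,col,cl):
    L=[]
    P=np.array(P);P=np.r_[P,P[:1]] if cl else P
    for i in range(len(P)-1):L+=list(np.linspace(P[i],P[i+1],20))
    cv2.polylines(b,[(fish(f,T(*DOCK,L))*s).round().astype(int)],False,col,1)
pl(rect(.052,.095,.066),(0,255,0),1)
for k in(1,-1):
    pl([(-.057,k*.138,.07),(.057,k*.138,.07)],(0,0,255),0)
    pl([(k*.064,-.095,.122),(k*.064,.095,.122)],(0,255,255),0)
cv2.imwrite('pics/w1.png',b);print(f['camera_matrix'])
E
```

```text
[0.51524314 0.42140333 0.19996236] 1.1
[[297.31863964   0.         254.69481779]
 [  0.         297.31863964 194.24843123]
 [  0.           0.           1.        ]]
```

View pics/w1.png

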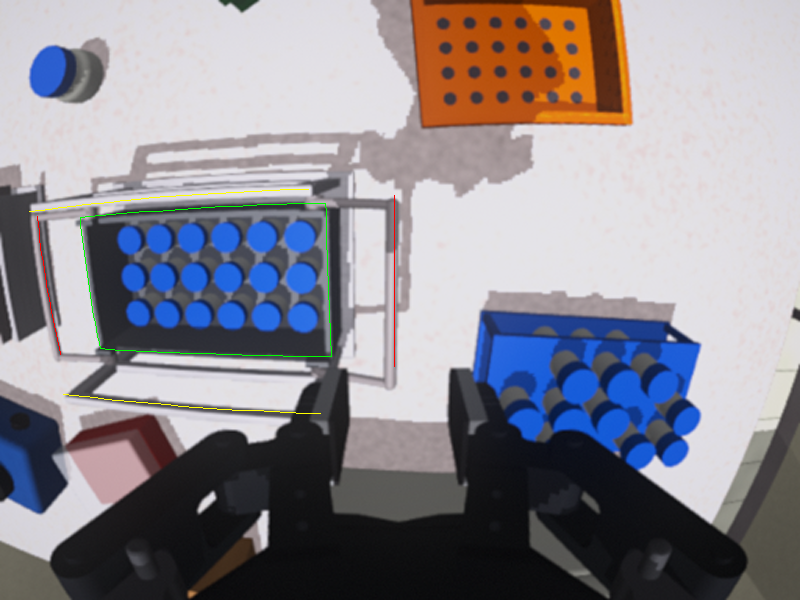

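```bash
sed -i 's/^DOCK=.*/DOCK=(.526,.2795,.04)/' h.py
python3 - <<'E'
from h import *
from bench import r
o=r.get_obs();go(o,dk(.1365,.066),np.pi/2+.04)
E
```

```text
shift [-0.043 -0.052  0.894] turn [ 0.0003 -0.0004  0.0085] rows>= 3.2
```

Request:
send_rows(deltas=[[0.4, -0.043, -0.052, 0.1, 0, 0, 0.008], [0.4, -0.043, -0.052, 0.35, 0, 0, 0.008], [0.4, -0.043, -0.052, 0.6, 0, 0, 0.008], [0.4, -0.043, -0.052, 0.8, 0, 0, 0.008], [0.4, -0.043, -0.052, 0.894, 0, 0, 0.008], [0.4, -0.043, -0.052, 0.894, 0, 0, 0.008], [0, -0.043, -0.052, 0.894, 0, 0, 0.008], [0, -0.043, -0.052, 0.894, 0, 0, 0.008], [0, -0.043, -0.052, 0.894, 0, 0, 0.008], [0, -0.043, -0.052, 0.894, 0, 0, 0.008], [0, -0.043, -0.052, 0.894, 0, 0, 0.008], [0, -0.043, -0.052, 0.894, 0, 0, 0.008]], squeeze=20)

```text
clock: 2.15
tcp_pos: [0.5228, 0.4173, 0.0686]
orientation: [-0.066, 3.138, 0.008]
contact_force: [-1.1, 6.0, 2.3]
grip_width: 0.0068
```

Request:
send_rows(deltas=[[0, 0, -0.012, -0.09, 0, 0, 0], [0, 0, -0.046, -0.173, 0, 0, 0], [0, 0, -0.101, -0.245, 0, 0, 0], [0, 0, -0.173, -0.3, 0, 0, 0], [0, 0, -0.257, -0.335, 0, 0, 0], [0, 0, -0.347, -0.347, 0, 0, 0], [0, 0, -0.347, -0.347, 0, 0, 0]])

```text
clock: 2.73
tcp_pos: [0.526, 0.3589, 0.1201]
orientation: [-0.058, 3.139, -0.0]
contact_force: [0.7, -0.3, 1.2]
grip_width: -0.0001
```

Run:
```python
from h import *
from bench import r
f=r.grab_frame('wrist');pickle.dump(f,open('w2.pkl','wb'))
b=cv2.resize(f['pixels'][:,:,::-1],(640,480),interpolation=cv2.INTER_CUBIC)
cv2.imwrite('pics/w2.png',b[:420])
```

```text
(no output)
```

View pics/w2.png

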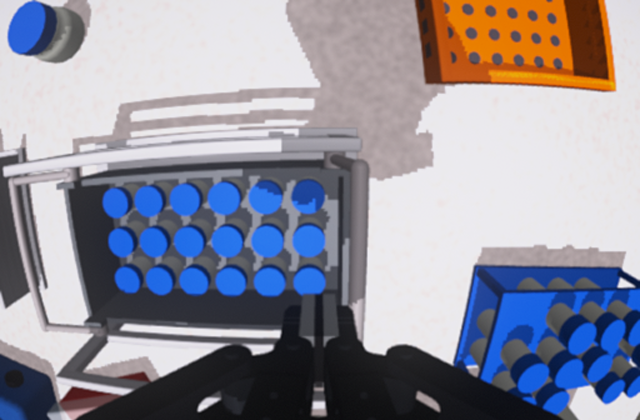

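Run:
```python
from h import *
f=load('w2')
for a in np.radians(range(0,100,10)):
    p=dk(.086+.052*np.cos(a),.07+.052*np.sin(a));L=T(*DOCK,[(-.057,.086+.052*np.cos(a),p[2]),(.057,.086+.052*np.cos(a),p[2])])
    print(round(np.degrees(a)),p.round(3),(fish(f,L)*1.25).round().tolist())
```

```text
0 [0.52  0.417 0.07 ] [[422.0, 159.0], [408.0, 336.0]]
10 [0.521 0.417 0.079] [[425.0, 160.0], [410.0, 343.0]]
20 [0.521 0.414 0.088] [[426.0, 161.0], [409.0, 351.0]]
30 [0.521 0.41  0.096] [[423.0, 162.0], [406.0, 359.0]]
40 [0.521 0.405 0.103] [[417.0, 163.0], [399.0, 366.0]]
50 [0.521 0.399 0.11 ] [[407.0, 164.0], [390.0, 374.0]]
60 [0.522 0.391 0.115] [[393.0, 165.0], [379.0, 380.0]]
70 [0.522 0.383 0.119] [[376.0, 165.0], [365.0, 385.0]]
80 [0.522 0.374 0.121] [[356.0, 165.0], [349.0, 388.0]]
90 [0.523 0.365 0.122] [[334.0, 165.0], [332.0, 389.0]]
```

Request:
send_rows(deltas=[[0.0, 0, 0, -0.3, 0, 0, 0], [0.32, 0.01, 0.113, -0.32, 0, 0, 0], [0.32, 0.02, 0.113, -0.32, 0, 0, 0], [0.32, 0.02, 0.113, -0.32, 0, 0, 0], [0.32, 0.02, 0.113, -0.2, 0, 0, 0], [0.32, 0.02, 0.113, 0.0, 0, 0, 0], [0.32, 0.02, 0.113, 0.0, 0, 0, 0], [0.32, 0.02, 0.06, 0.0, 0, 0, 0], [0.32, 0.02, -0.04, 0.0, 0, 0, 0], [0.32, 0.02, -0.13, -0.01, 0, 0, 0], [0.32, 0.02, -0.21, 0.02, 0, 0, 0], [0.32, 0.02, -0.28, 0.08, 0, 0, 0], [0.32, 0.02, -0.33, 0.15, 0, 0, 0], [0.32, 0.02, -0.33, 0.15, 0, 0, 0]])

```text
clock: 3.95
tcp_pos: [0.5225, 0.3087, 0.0935]
orientation: [0.059, -3.138, 0.005]
contact_force: [-0.9, -1.0, -0.2]
grip_width: 0.0275
```

```bash
cat > bar.py <<'E'
from h import *
from bench import r
o=r.get_obs();print(o['tcp_pos'],o['contact_force'])
f=r.grab_frame('wrist');cv2.imwrite('pics/w3.png',cv2.resize(f['pixels'][:,:,::-1],(640,480),interpolation=cv2.INTER_CUBIC)[:420])
for s in(1,-1):
  for a in np.radians(range(70,181,10)):
    y=s*(.086+.052*np.cos(a));z=.07+.052*np.sin(a)
    print(s,round(np.degrees(a)),dk(y,z).round(3),(fish(f,T(*DOCK,[(-.057,y,z),(.057,y,z)]))*1.25).round().tolist())
E
python3 bar.py|head -14
```

```text
[0.5225357  0.30867816 0.09354713] [-0.9326637  -0.95672783 -0.17765051]
1 70 [0.522 0.383 0.119] [[510.0, 191.0], [466.0, 419.0]]
1 80 [0.522 0.374 0.121] [[493.0, 191.0], [451.0, 424.0]]
1 90 [0.523 0.365 0.122] [[473.0, 191.0], [434.0, 426.0]]
1 100 [0.523 0.356 0.121] [[449.0, 190.0], [416.0, 427.0]]
1 110 [0.523 0.348 0.119] [[425.0, 188.0], [398.0, 425.0]]
1 120 [0.524 0.339 0.115] [[401.0, 186.0], [381.0, 421.0]]
1 130 [0.524 0.332 0.11 ] [[379.0, 184.0], [365.0, 414.0]]
1 140 [0.524 0.326 0.103] [[361.0, 181.0], [351.0, 407.0]]
1 150 [0.524 0.32  0.096] [[346.0, 179.0], [341.0, 398.0]]
1 160 [0.525 0.317 0.088] [[336.0, 176.0], [333.0, 388.0]]
1 170 [0.525 0.314 0.079] [[330.0, 174.0], [328.0, 379.0]]
1 180 [0.525 0.313 0.07 ] [[328.0, 172.0], [327.0, 370.0]]
-1 70 [0.53  0.176 0.119] [[25.0, 199.0], [80.0, 403.0]]
```

View pics/w3.png

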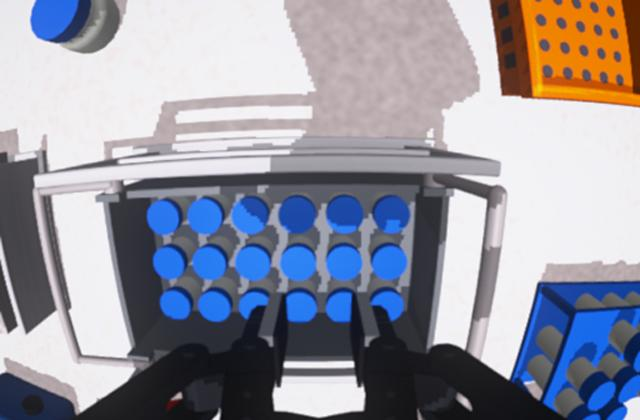

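Request:
send_rows(deltas=[[0, 0, 0, -0.26, 0, 0, 0], [0, 0, 0.1, -0.51, 0, 0, 0], [0, 0, 0.37, -0.51, 0, 0, 0], [0, 0, 0.64, -0.51, 0, 0, 0], [0, 0, 0.69, -0.51, 0, 0, 0], [0, 0, 0.69, -0.51, 0, 0, 0], [0, 0, 0.69, -0.28, 0, 0, 0], [0, 0, 0.69, -0.08, 0, 0, 0], [0, 0, 0.69, -0.08, 0, 0, 0], [0, 0, 0.6, -0.08, 0, 0, 0], [0, 0, 0.5, -0.08, 0, 0, 0], [0, 0, 0.42, -0.08, 0, 0, 0], [0, 0, 0.35, -0.05, 0, 0, 0], [0, 0, 0.28, -0.01, 0, 0, 0], [0, 0, 0.23, 0.03, 0, 0, 0], [0, 0, 0.19, 0.06, 0, 0, 0], [0, 0, 0.19, 0.06, 0, 0, 0]])

```text
clock: 5.42
tcp_pos: [0.5226, 0.338, 0.0864]
orientation: [0.06, -3.141, 0.002]
contact_force: [0.4, -0.1, -0.0]
grip_width: 0.0
```

Request:
send_rows(deltas=[[0, 0, 0.05, 0, 0, 0, 0], [0, 0, 0.05, -0.25, 0, 0, 0], [0, 0, 0.04, -0.35, 0, 0, 0], [0, 0, -0.06, -0.35, 0, 0, 0], [0, 0, -0.14, -0.33, 0, 0, 0], [0, 0, -0.14, -0.28, 0, 0, 0]])

```text
clock: 5.92
tcp_pos: [0.5238, 0.3171, 0.1288]
orientation: [-0.06, 3.14, -0.002]
contact_force: [1.4, -1.0, -1.2]
grip_width: 0.0003
```

```bash
python3 bar.py|head -14
```

```text
[0.52381232 0.31711117 0.12880198] [ 1.44207219 -1.02929462 -1.2047519 ]
1 70 [0.522 0.383 0.119] [[459.0, 175.0], [434.0, 377.0]]
1 80 [0.522 0.374 0.121] [[444.0, 175.0], [420.0, 380.0]]
1 90 [0.523 0.365 0.122] [[426.0, 174.0], [405.0, 382.0]]
1 100 [0.523 0.356 0.121] [[406.0, 173.0], [389.0, 382.0]]
1 110 [0.523 0.348 0.119] [[386.0, 172.0], [373.0, 380.0]]
1 120 [0.524 0.339 0.115] [[367.0, 171.0], [358.0, 377.0]]
1 130 [0.524 0.332 0.11 ] [[350.0, 170.0], [344.0, 371.0]]
1 140 [0.524 0.326 0.103] [[336.0, 168.0], [333.0, 365.0]]
1 150 [0.524 0.32  0.096] [[325.0, 167.0], [324.0, 358.0]]
1 160 [0.525 0.317 0.088] [[317.0, 165.0], [318.0, 351.0]]
1 170 [0.525 0.314 0.079] [[313.0, 164.0], [314.0, 343.0]]
1 180 [0.525 0.313 0.07 ] [[312.0, 162.0], [313.0, 336.0]]
-1 70 [0.53  0.176 0.119] [[56.0, 184.0], [96.0, 365.0]]
```

View pics/w3.png

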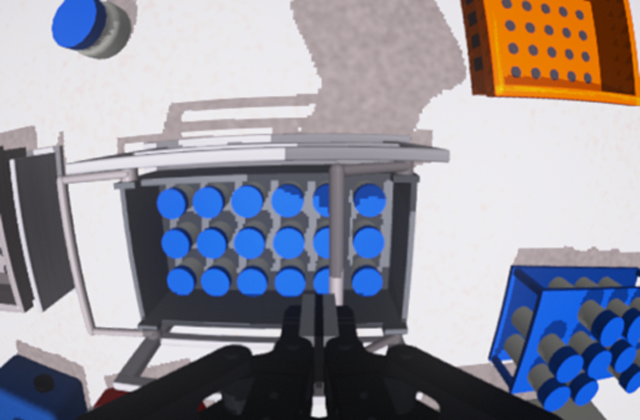

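Request:
send_rows(deltas=[[0, 0, 0.04, 0.0, 0, 0, 0], [0, 0, 0.045, 0.06, 0, 0, 0], [0, 0, 0.03, 0.12, 0, 0, 0], [0, 0, 0.01, 0.18, 0, 0, 0], [0, 0, -0.01, 0.24, 0, 0, 0], [0, 0, -0.02, 0.3, 0, 0, 0], [0, 0, -0.02, 0.32, 0, 0, 0], [0, 0, -0.02, 0.32, 0, 0, 0]])

```text
clock: 6.63
tcp_pos: [0.5225, 0.3165, 0.0795]
orientation: [0.063, -3.139, 0.001]
contact_force: [-0.9, -0.3, 0.0]
grip_width: 0.0
```

Request:
send_rows(deltas=[[0, 0, 0, -0.2, 0, 0, 0], [0, 0, 0, -0.45, 0, 0, 0], [0, 0, -0.1, -0.7, 0, 0, 0], [0, 0, -0.2, -0.8, 0, 0, 0], [0, 0, -0.2, -0.8, 0, 0, 0], [0, 0, -0.2, -0.8, 0, 0, 0]])

```text
clock: 7.13
tcp_pos: [0.5253, 0.287, 0.2023]
orientation: [-0.062, 3.138, 0.003]
contact_force: [0.0, -0.4, 0.0]
grip_width: -0.0001
```

```bash
cat > det.py <<'E'
from h import *
from bench import r
import sys
def score(f,s):
    out=[]
    im=cv2.cvtColor(f['pixels'],cv2.COLOR_RGB2HSV).astype(float)
    for d in range(0,182,4):
        a=np.radians(d);y=s*(.086+.052*np.cos(a));z=.07+.052*np.sin(a)
        L=[(x,y,z) for x in np.linspace(-.045,.02,25)]
        q=fish(f,T(*DOCK,L)).astype(np.float32)
        S=cv2.remap(im[...,1].astype(np.float32),q[None,:,0],q[None,:,1],1)[0];V=cv2.remap(im[...,2].astype(np.float32),q[None,:,0],q[None,:,1],1)[0]
        out.append((d,int(S.mean()),int(V.mean()),int(S.std()+V.std())))
    return out
if __name__=='__main__':
    f=r.grab_frame('wrist');pickle.dump(f,open('w4.pkl','wb'));o=r.get_obs();print(o['tcp_pos'],o['clock'])
    for s in(1,-1):print(s,score(f,s))
E
python3 det.py
```

```text
[0.52412747 0.28752881 0.20084706] 7.1833
1 [(0, 3, 231, 2), (4, 3, 231, 2), (8, 3, 231, 2), (12, 3, 231, 2), (16, 3, 231, 2), (20, 3, 231, 2), (24, 3, 231, 2), (28, 4, 231, 2), (32, 4, 231, 2), (36, 4, 231, 3), (40, 4, 231, 2), (44, 4, 231, 2), (48, 3, 231, 2), (52, 4, 231, 2), (56, 4, 232, 1), (60, 4, 232, 2), (64, 3, 232, 2), (68, 3, 231, 2), (72, 3, 231, 2), (76, 3, 231, 2), (80, 3, 231, 2), (84, 3, 231, 2), (88, 3, 231, 2), (92, 3, 231, 2), (96, 9, 204, 7), (100, 26, 89, 7), (104, 34, 53, 4), (108, 36, 53, 5), (112, 27, 96, 25), (116, 107, 164, 134), (120, 157, 177, 141), (124, 168, 186, 133), (128, 162, 182, 139), (132, 130, 150, 145), (136, 32, 105, 44), (140, 40, 137, 55), (144, 129, 170, 135), (148, 95, 159, 83), (152, 13, 174, 23), (156, 12, 190, 30), (160, 14, 153, 22), (164, 63, 136, 47), (168, 148, 172, 120), (172, 158, 181, 138), (176, 149, 176, 141), (180, 142, 171, 143)]
-1 [(0, 12, 188, 3), (4, 12, 200, 1), (8, 11, 193, 3), (12, 7, 208, 6), (16, 5, 224, 5), (20, 4, 229, 2), (24, 3, 230, 2), (28, 3, 230, 2), (32, 3, 230, 2), (36, 4, 229, 2), (40, 5, 222, 4), (44, 8, 203, 5), (48, 11, 195, 1), (52, 11, 199, 2), (56, 13, 158, 4), (60, 10, 127, 7), (64, 5, 230, 3), (68, 3, 231, 1), (72, 3, 230, 2), (76, 3, 231, 2), (80, 3, 231, 2), (84, 4, 232, 1), (88, 3, 231, 2), (92, 7, 213, 18), (96, 13, 188, 33), (100, 4, 228, 15), (104, 15, 168, 7), (108, 26, 57, 4), (112, 30, 52, 3), (116, 33, 51, 5), (120, 32, 64, 6), (124, 115, 150, 141), (128, 153, 197, 126), (132, 169, 196, 123), (136, 166, 191, 130), (140, 144, 166, 141), (144, 76, 103, 87), (148, 28, 99, 35), (152, 76, 148, 96), (156, 130, 198, 114), (160, 152, 206, 112), (164, 165, 202, 115), (168, 173, 200, 116), (172, 173, 198, 119), (176, 173, 197, 118), (180, 170, 197, 123)]
```

Run:
```python
from h import *
f=load('w4');g=cv2.cvtColor(f['pixels'],cv2.COLOR_RGB2GRAY).astype(np.float32)
def prof(P):
    q=fish(f,T(*DOCK,P)).astype(np.float32);return cv2.remap(g,q[None,:,0],q[None,:,1],1)[0].astype(int)
for x in(-.045,-.01):
  for s in(1,-1):
    ys=np.arange(80,112)/1000;print(x,s,list(zip((ys*1000).astype(int).tolist(),prof([(x,s*y,.066) for y in ys]).tolist())))
for y in(-.06,0.,.06):
    xs=np.arange(-80,-40,2)/1000;print('y',y,list(zip((xs*1000).round().astype(int).tolist(),prof([(x,y,.066) for x in xs]).tolist())))
b=cv2.resize(f['pixels'][:,:,::-1],(800,600),interpolation=cv2.INTER_CUBIC)
def pl(P,col):
    L=[]
    for i in range(len(P)-1):L+=list(np.linspace(P[i],P[i+1],20))
    cv2.polylines(b,[((fish(f,T(*DOCK,L))+.5)*1.5625*8).round().astype(int)],False,col,1,cv2.LINE_AA,3)
R=[np.array(p) for p in rect(.052,.095,.066)];pl(R+R[:1],(0,255,0))
R=[np.array(p) for p in rect(.075,.105,.004)];pl(R+R[:1],(255,0,255))
for k in(1,-1):pl([np.array((k*.064,-.095,.122)),np.array((k*.064,.095,.122))],(0,255,255))
for d in(150,156):
    a=np.radians(d);y=.086+.052*np.cos(a);z=.07+.052*np.sin(a);pl([np.array((-.057,y,z)),np.array((.057,y,z))],(0,0,255))
pl([np.array((-.057,-.138,.07)),np.array((.057,-.138,.07))],(0,0,255))
cv2.imwrite('pics/w4.png',b)
```

```text
-0.045 1 [(80, 75), (81, 50), (82, 50), (83, 55), (84, 59), (85, 60), (86, 60), (87, 60), (88, 60), (89, 61), (90, 62), (91, 63), (92, 68), (93, 89), (94, 116), (95, 132), (96, 142), (97, 172), (98, 206), (99, 223), (100, 228), (101, 229), (102, 229), (103, 229), (104, 228), (105, 228), (106, 229), (107, 229), (108, 228), (109, 228), (110, 228), (111, 228)]
-0.045 -1 [(80, 89), (81, 92), (82, 92), (83, 93), (84, 93), (85, 92), (86, 94), (87, 94), (88, 102), (89, 120), (90, 135), (91, 140), (92, 149), (93, 168), (94, 191), (95, 209), (96, 224), (97, 228), (98, 228), (99, 216), (100, 186), (101, 165), (102, 158), (103, 158), (104, 162), (105, 182), (106, 222), (107, 229), (108, 229), (109, 229), (110, 228), (111, 228)]
-0.01 1 [(80, 84), (81, 54), (82, 44), (83, 45), (84, 45), (85, 46), (86, 46), (87, 46), (88, 48), (89, 48), (90, 47), (91, 48), (92, 55), (93, 75), (94, 108), (95, 130), (96, 140), (97, 169), (98, 207), (99, 224), (100, 228), (101, 228), (102, 228), (103, 228), (104, 229), (105, 229), (106, 229), (107, 229), (108, 229), (109, 229), (110, 229), (111, 228)]
-0.01 -1 [(80,
[... 376 characters left out ...]
 157), (-76, 159), (-74, 155), (-72, 142), (-70, 139), (-68, 161), (-66, 185), (-64, 226), (-62, 224), (-60, 198), (-58, 143), (-56, 141), (-54, 86), (-52, 51), (-50, 104), (-48, 144), (-46, 114), (-44, 79), (-42, 89)]
y 0.0 [(-80, 158), (-78, 156), (-76, 154), (-74, 134), (-72, 144), (-70, 141), (-68, 127), (-66, 132), (-64, 144), (-62, 137), (-60, 119), (-58, 143), (-56, 138), (-54, 66), (-52, 47), (-50, 76), (-48, 83), (-46, 83), (-44, 82), (-42, 82)]
y 0.06 [(-80, 161), (-78, 161), (-76, 154), (-74, 145), (-72, 146), (-70, 141), (-68, 130), (-66, 143), (-64, 144), (-62, 141), (-60, 132), (-58, 125), (-56, 113), (-54, 110), (-52, 83), (-50, 76), (-48, 83), (-46, 83), (-44, 89), (-42, 69)]
```

View pics/w4.png

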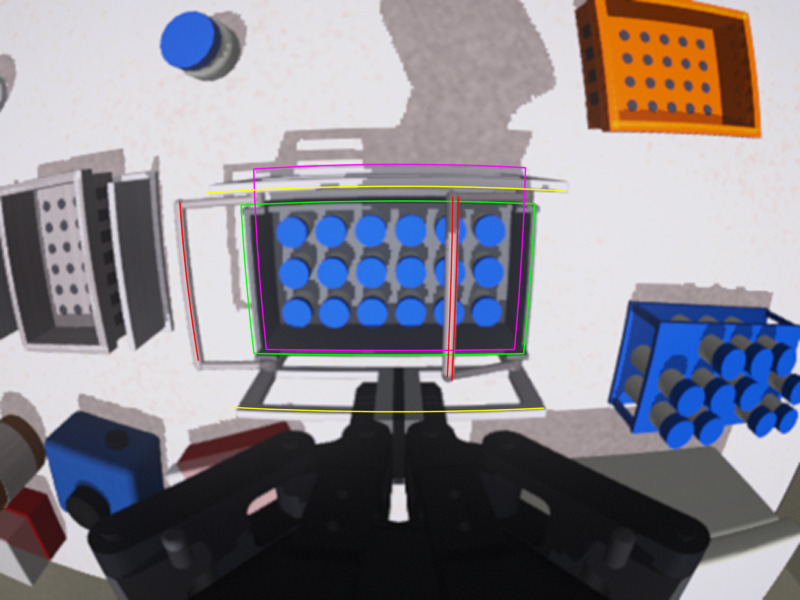

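Request:
send_rows(deltas=[[0, 0, 0.15, 0.25, 0, 0, 0], [0, 0, 0.15, 0.5, 0, 0, 0], [0, 0, 0.15, 0.58, 0, 0, 0], [0, 0, 0.15, 0.64, 0, 0, 0], [0, 0, 0.14, 0.7, 0, 0, 0], [0, 0, 0.14, 0.75, 0, 0, 0], [0, 0, 0.14, 0.79, 0, 0, 0], [0, 0, 0.14, 0.805, 0, 0, 0], [0, 0, 0.14, 0.805, 0, 0, 0]])

```text
clock: 7.93
tcp_pos: [0.5238, 0.308, 0.0803]
orientation: [-0.063, 3.141, 0.0]
contact_force: [-0.3, 0.6, 0.5]
grip_width: -0.0001
```

```bash
sed -i 's/^DOCK=.*/DOCK=(.5275,.2815,.04)/' h.py; sed -i 's/linspace(-.045,.02,25)/linspace(-.045,-.01,20)/; s/range(0,182,4)/range(100,190,4)/; s/for s in(1,-1):print/for s in(1,):print/' det.py; python3 det.py
```

```text
[0.5239293  0.30814252 0.08067985] 7.9833
1 [(100, 2, 244, 2), (104, 11, 199, 9), (108, 32, 56, 4), (112, 40, 57, 3), (116, 46, 55, 5), (120, 65, 164, 97), (124, 163, 186, 132), (128, 177, 192, 131), (132, 161, 178, 142), (136, 92, 125, 127), (140, 24, 158, 25), (144, 92, 162, 123), (148, 148, 165, 144), (152, 43, 115, 26), (156, 14, 135, 1), (160, 14, 142, 1), (164, 15, 128, 2), (168, 16, 116, 2), (172, 28, 108, 20), (176, 68, 116, 61), (180, 96, 128, 89), (184, 96, 127, 89), (188, 69, 114, 66)]
```

Request:
send_rows(deltas=[[0, 0, 0, -0.2, 0, 0, 0], [0, 0, 0, -0.4, 0, 0, 0.04], [0, 0, 0, -0.4, 0, 0, 0.08], [0, 0, 0, -0.4, 0, 0, 0.12], [0, 0, 0, -0.4, 0, 0, 0.16], [0, 0, 0, -0.4, 0, 0, 0.2], [0, 0, 0, -0.4, 0, 0, 0.24], [0, 0, 0, -0.4, 0, 0, 0.28], [0, 0, 0, -0.4, 0, 0, 0.32], [0, 0, 0, -0.4, 0, 0, 0.36], [0, 0, 0, -0.4, 0, 0, 0.4], [0, 0, 0, -0.4, 0, 0, 0.44], [0, 0, 0.05, -0.4, 0, 0, 0.48], [0, 0, 0.05, -0.4, 0, 0, 0.5], [0, 0, 0.05, -0.4, 0, 0, 0.5], [0, 0, 0.05, -0.4, 0, 0, 0.5]])

```text
clock: 9.32
tcp_pos: [0.5234, 0.3158, 0.1408]
orientation: [2.172, 2.269, 0.002]
contact_force: [-1.2, 0.0, -0.2]
grip_width: -0.0001
```

Run:
```python
from h import *
from bench import r
o=r.get_obs();print(o['tcp_pos']);go(o,dk(.0335,.079,x=-.004),.04)
```

```text
[0.52338166 0.31583415 0.14075026]
shift [-0.007 -0.009  0.412] turn [ 0.0003 -0.0002  0.0011] rows>= 1.5
```

Request:
send_rows(deltas=[[0, 0, 0, 0.15, 0, 0, 0], [0, 0, 0, 0.25, 0, 0, 0], [0, 0, 0, 0.3, 0, 0, 0], [0, 0, 0, 0.35, 0, 0, 0], [0, 0, 0, 0.39, 0, 0, 0], [0, 0, 0, 0.41, 0, 0, 0], [0, 0, 0, 0.41, 0, 0, 0]])

```text
clock: 9.9
tcp_pos: [0.5232, 0.3154, 0.0783]
orientation: [-2.175, -2.267, 0.001]
contact_force: [0.3, -1.5, 0.0]
grip_width: 0.0003
```

Run:
```python
from h import *
from bench import r
o=r.get_obs();f=r.grab_frame('wrist');pickle.dump(f,open('w5.pkl','wb'));print(o['tcp_pos'],o['contact_force'])
print(fish(f,[o['tcp_pos'],o['tcp_pos']-[0,0,.011],dk(.034,.07,-.05),dk(.034,.07,.05),dk(.0373,.0895,-.05),dk(.0373,.0895,.05),dk(-.138,.07)]).round())
cv2.imwrite('pics/w5.png',cv2.resize(f['pixels'][:,:,::-1],(800,600),interpolation=cv2.INTER_CUBIC))
```

```text
[0.52320619 0.31539237 0.07834863] [ 2.65780028e-01 -1.49494413e+00  1.06697463e-03]
[[253. 239.]
 [253. 231.]
 [177. 232.]
 [338. 232.]
 [168. 241.]
 [347. 241.]
 [256. 398.]]
```

View pics/w5.png

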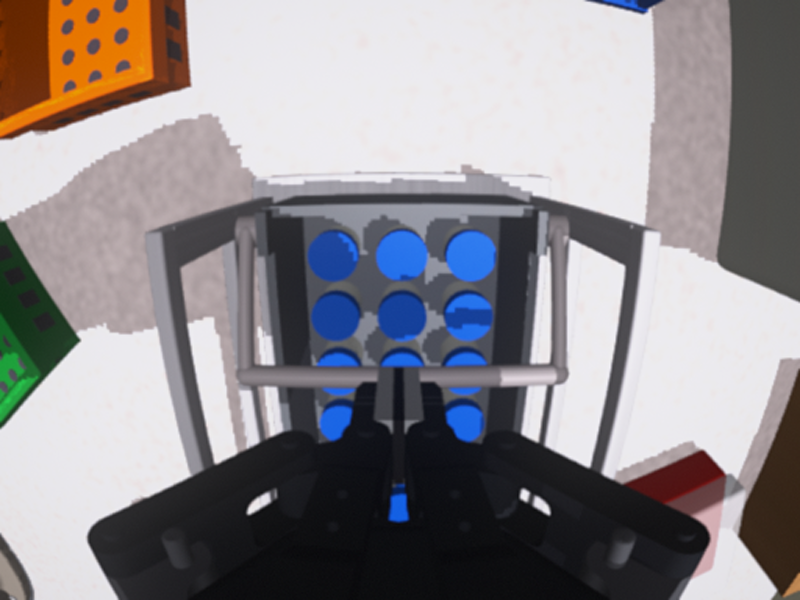

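Run:
```python
from h import *
for n,p,ax in(('w1',(.5152,.4214,.2),0),('w5',(.5232,.3154,.0783),1)):
    f=load(n);p=np.array(p);C=-cv2.Rodrigues(f['rvec'])[0].T@np.ravel(f['tvec'])
    print(n,'cam rel tcp',(C-p).round(4),'axis',cv2.Rodrigues(f['rvec'])[0][2].round(3))
    for e in(-.011,0,.011):
        for dz in(-.02,-.011,0,.008,.02):
            q=p.copy();q[ax]+=e;q[2]+=dz;print(e,dz,(fish(f,[q])*1.5625).round().tolist(),end=' ')
        print()
f=load('w5');g=f['pixels'].astype(int)
print([ (v,g[v,247].tolist(),g[v,225].tolist()) for v in range(205,262,3)])
```

```text
w1 cam rel tcp [-0.0741 -0.0047  0.1559] axis [ 0.294  0.018 -0.955]
-0.011 -0.02 [[400.0, 325.0]] -0.011 -0.011 [[400.0, 333.0]] -0.011 0 [[400.0, 343.0]] -0.011 0.008 [[400.0, 352.0]] -0.011 0.02 [[400.0, 367.0]] 
0 -0.02 [[398.0, 350.0]] 0 -0.011 [[398.0, 359.0]] 0 0 [[398.0, 371.0]] 0 0.008 [[398.0, 381.0]] 0 0.02 [[398.0, 397.0]] 
0.011 -0.02 [[396.0, 374.0]] 0.011 -0.011 [[396.0, 384.0]] 0.011 0 [[396.0, 397.0]] 0.011 0.008 [[396.0, 407.0]] 0.011 0.02 [[396.0, 425.0]] 
w5 cam rel tcp [-0.0018  0.0757  0.1559] axis [ 0.011 -0.296 -0.955]
-0.011 -0.02 [[394.0, 376.0]] -0.011 -0.011 [[394.0, 386.0]] -0.011 0 [[394.0, 399.0]] -0.011 0.008 [[394.0, 410.0]] -0.011 0.02 [[393.0, 427.0]] 
0 -0.02 [[395.0, 352.0]] 0 -0.011 [[395.0, 361.0]] 0 0 [[395.0, 374.0]] 0 0.008 [[395.0, 383.0]] 0 0.02 [[394.0, 400.0]] 
0.011 -0.02 [[396.0, 327.0]] 0.011 -0.011 [[396.0, 335.0]] 0.011 0 [[396.0, 346.0]] 0.011 0.008 [[396.0, 355.0]] 0.011 0.02 [[396.0, 370.0]] 
[(205, [21, 65, 154], [20, 63, 153]), (208, [21, 65, 155], [21, 64, 154]), (211, [20, 64, 154], [20, 63, 154]), (214, [40, 69, 139], [75, 92, 139]), (217, [83, 85, 92], [98, 98, 98]), (220, [93, 94, 95], [99, 99, 99]), (223, [93, 93, 94], [85, 87, 93]), (226, [32, 47, 84], [17, 37, 85]), (229, [21, 73, 178], [22, 76, 185]), (232, [28, 104, 232], [30, 104, 231]), (235, [63, 68, 91], [80, 77, 94]), (238, [68, 69, 76], [114, 108, 115]), (241, [69, 70, 77], [138, 130, 138]), (244, [68, 69, 76], [133, 126, 133]), (247, [68, 69, 76], [102, 99, 111]), (250, [68, 69, 76], [57, 99, 199]), (253, [69, 70, 77], [95, 95, 92]), (256, [68, 68, 75], [55, 62, 81]), (259, [68, 67, 74], [18, 32, 70])]
```

Request:
send_rows(deltas=[[0, -0.01, 0, 0.04, 0, 0, 0], [0, -0.01, 0, 0.08, 0, 0, 0], [0, -0.01, 0, 0.11, 0, 0, 0], [0, -0.01, 0, 0.11, 0, 0, 0]])

```text
clock: 10.28
tcp_pos: [0.5234, 0.3139, 0.0616]
orientation: [2.176, 2.266, -0.0]
contact_force: [-0.2, 0.1, 0.7]
grip_width: -0.0001
```

Request:
send_rows(deltas=[[0, 0, 0, 0.02, 0, 0, 0], [0, 0, 0, 0.02, 0, 0, 0]])

```text
clock: 10.45
tcp_pos: [0.5236, 0.3141, 0.0609]
orientation: [-2.176, -2.265, -0.001]
contact_force: [-6.0, -2.8, 17.4]
grip_width: -0.0001
```

Request:
send_rows(deltas=[[0, 0, 0, 0.02, 0, 0, 0], [0, 0, 0, 0.02, 0, 0, 0]])

```text
clock: 10.62
tcp_pos: [0.5238, 0.3141, 0.0602]
orientation: [-2.175, -2.264, -0.002]
contact_force: [-12.3, -7.1, 37.2]
grip_width: -0.0001
```

Request:
send_rows(deltas=[[0, 0, 0, -0.3, 0, 0, 0], [0, 0, 0, -0.55, 0, 0, 0], [0, -0.2, 0.02, -0.67, 0, 0, -0.04], [0, -0.45, 0.03, -0.67, 0, 0, -0.08], [0.4, -0.7, 0.04, -0.67, 0, 0, -0.12], [0.4, -0.9, 0.05, -0.67, 0, 0, -0.16], [0.4, -1, 0.05, -0.67, 0, 0, -0.2], [0.4, -1, 0.05, -0.67, 0, 0, -0.24], [0.4, -1, 0.05, -0.67, 0, 0, -0.28], [0.4, -1, 0.05, -0.67, 0, 0, -0.32], [0.4, -1, 0.05, -0.67, 0, 0, -0.36], [0.4, -1, 0.05, -0.67, 0, 0, -0.4], [0.4, -1, 0.05, -0.67, 0, 0, -0.44], [0.4, -1, 0.05, -0.67, 0, 0, -0.48], [0.4, -1, 0.05, -0.67, 0, 0, -0.5], [0.4, -1, 0.05, -0.67, 0, 0, -0.5]])

```text
clock: 11.95
tcp_pos: [0.5367, 0.1644, 0.1564]
orientation: [0.068, -3.14, -0.0]
contact_force: [0.4, -0.3, -0.5]
grip_width: 0.0339
```

Run:
```python
from h import *
from bench import r
o=r.get_obs();print(o['tcp_pos']);go(o,dk(-.138,.15),np.pi/2+.04)
f=r.grab_frame('wrist');pickle.dump(f,open('w6.pkl','wb'))
g=cv2.cvtColor(f['pixels'],cv2.COLOR_RGB2HSV).astype(int)
# bar a check: profile along dock y at x=-.03, z=.07 ; and bar b
for z,rng in((.07,range(20,52,2)),(.07,range(-152,-124,2))):
    q=fish(f,T(*DOCK,[(-.035,y/1000,z) for y in rng])).round().astype(int)
    print([(y,)+((g[v,u,1],g[v,u,2]) if 0<=u<512 and 0<=v<384 else ()) for y,(u,v) in zip(rng,q)])
```

```text
[0.53672824 0.16437698 0.15638213]
shift [ 0.031 -0.137  0.043] turn [ 0.0001 -0.0001  0.001 ] rows>= 0.5
[(20, np.int64(215), np.int64(147)), (22, np.int64(215), np.int64(147)), (24, np.int64(224), np.int64(203)), (26, np.int64(224), np.int64(224)), (28, np.int64(225), np.int64(226)), (30, np.int64(133), np.int64(132)), (32, np.int64(20), np.int64(102)), (34, np.int64(14), np.int64(162)), (36, np.int64(14), np.int64(206)), (38, np.int64(24), np.int64(189)), (40, np.int64(116), np.int64(204)), (42, np.int64(226), np.int64(225)), (44, np.int64(224), np.int64(224)), (46, np.int64(223), np.int64(224)), (48, np.int64(223), np.int64(224)), (50, np.int64(223), np.int64(224))]
[(-152, np.int64(3), np.int64(234)), (-150, np.int64(4), np.int64(235)), (-148, np.int64(2), np.int64(233)), (-146, np.int64(3), np.int64(233)), (-144, np.int64(2), np.int64(234)), (-142, np.int64(5), np.int64(194)), (-140, np.int64(13), np.int64(118)), (-138, np.int64(13), np.int64(135)), (-136, np.int64(14), np.int64(124)), (-134, np.int64(9), np.int64(204)), (-132, np.int64(4), np.int64(236)), (-130, np.int64(9), np.int64(205)), (-128, np.int64(19), np.int64(178)), (-126, np.int64(19), np.int64(179))]
```

Request:
send_rows(deltas=[[0.4, 0.03, -0.137, 0.0, 0, 0, 0], [0.4, 0.03, -0.137, 0.2, 0, 0, 0], [0.4, 0.03, -0.137, 0.45, 0, 0, 0], [0.4, 0.03, -0.137, 0.65, 0, 0, 0], [0.4, 0.03, -0.137, 0.776, 0, 0, 0], [0.4, 0.03, -0.137, 0.776, 0, 0, 0], [0, 0.03, -0.137, 0.776, 0, 0, 0], [0, 0.03, -0.137, 0.776, 0, 0, 0], [0, 0.03, -0.137, 0.776, 0, 0, 0], [0, 0.03, -0.137, 0.776, 0, 0, 0], [0, 0.03, -0.137, 0.776, 0, 0, 0]], squeeze=30)

```text
clock: 12.92
tcp_pos: [0.5343, 0.1443, 0.0415]
orientation: [-0.064, 3.138, 0.002]
contact_force: [0.8, 0.5, -1.6]
grip_width: 0.0071
```

Request:
send_rows(deltas=[[0, 0, 0.012, -0.09, 0, 0, 0], [0, 0, 0.046, -0.173, 0, 0, 0], [0, 0, 0.101, -0.245, 0, 0, 0], [0, 0, 0.173, -0.3, 0, 0, 0], [0, 0, 0.257, -0.335, 0, 0, 0], [0, 0, 0.347, -0.347, 0, 0, 0], [0, 0, 0.347, -0.347, 0, 0, 0]])

```text
clock: 13.5
tcp_pos: [0.5319, 0.199, 0.0942]
orientation: [-0.068, 3.138, 0.003]
contact_force: [-1.9, -0.3, 12.2]
grip_width: 0.007
```

Request:
send_rows(deltas=[[0, 0, 0.09, 0.005, 0, 0, 0], [0, 0, 0.173, 0.04, 0, 0, 0], [0, 0, 0.24, 0.095, 0, 0, 0], [0, 0, 0.295, 0.167, 0, 0, 0], [0, 0, 0.33, 0.25, 0, 0, 0], [0, 0, 0.34, 0.33, 0, 0, 0], [0, 0, 0.34, 0.33, 0, 0, 0]])

```text
clock: 14.08
tcp_pos: [0.5293, 0.2481, 0.0406]
orientation: [-0.065, 3.141, 0.002]
contact_force: [4.3, 2.8, -0.8]
grip_width: 0.0063
```

Request:
send_rows(deltas=[[0.25, 0, 0, 0.01, 0, 0, 0], [0.25, 0, 0, 0.01, 0, 0, 0], [0.25, 0, 0, 0.01, 0, 0, 0], [0.25, 0, 0, -0.25, 0, 0, 0], [0.25, 0, 0, -0.5, 0, 0, 0], [0.25, 0, 0, -0.75, 0, 0, 0], [0.25, 0, 0, -0.95, 0, 0, 0], [0.25, 0, 0, -0.95, 0, 0, 0], [0.25, 0, 0, -0.95, 0, 0, 0]])

```text
clock: 14.83
tcp_pos: [0.5297, 0.2472, 0.1871]
orientation: [-0.064, 3.138, 0.003]
contact_force: [-0.4, 0.1, -0.6]
grip_width: 0.0212
```

Run:
```python
from h import *
from bench import r
o=r.get_obs();print(o['tcp_pos'])
f=r.grab_frame('wrist');pickle.dump(f,open('w7.pkl','wb'))
h=cv2.cvtColor(f['pixels'],cv2.COLOR_RGB2HSV).astype(int);g=cv2.cvtColor(f['pixels'],cv2.COLOR_RGB2GRAY).astype(np.float32)
for x in(-.04,-.02):
  for rng in(range(20,52,2),range(-52,-20,2)):
    q=fish(f,T(*DOCK,[(x,y/1000,.07) for y in rng])).round().astype(int)
    print(x,[(y,int(h[v,u,1]),int(h[v,u,2])) for y,(u,v) in zip(rng,q)])
# tote end edges
def prof(P):
    q=fish(f,T(*DOCK,P)).astype(np.float32);return cv2.remap(g,q[None,:,0],q[None,:,1],1)[0].astype(int).tolist()
for x in(-.04,-.02,0):
  for s in(1,-1): print(x,s,prof([(x,s*y/1000,.066) for y in range(86,104)]))
# rail inner/top edges at z .122, -x side ; tote side
for y in(-.07,-.04,0,.04,.07): print('rail',y,prof([(x/1000,y,.122) for x in range(-80,-55)]),'wall',prof([(x/1000,y,.066) for x in range(-60,-44)]))
# bail wire width
for y in(-.06,.06): print('wire',y,prof([(x/1000,y,.07) for x in range(-70,-48)]),prof([(x/1000,y,.07) for x in range(48,70)]))
```

```text
[0.52970389 0.24715445 0.18710302]
-0.04 [(20, 19, 132), (22, 3, 81), (24, 84, 76), (26, 209, 156), (28, 209, 154), (30, 189, 136), (32, 23, 87), (34, 14, 124), (36, 15, 135), (38, 110, 187), (40, 216, 226), (42, 136, 187), (44, 11, 90), (46, 0, 80), (48, 82, 75), (50, 208, 146)]
-0.04 [(-52, 23, 153), (-50, 90, 172), (-48, 200, 227), (-46, 206, 232), (-44, 206, 232), (-42, 204, 231), (-40, 205, 231), (-38, 156, 173), (-36, 16, 109), (-34, 16, 125), (-32, 15, 117), (-30, 19, 94), (-28, 34, 90), (-26, 43, 88), (-24, 201, 192), (-22, 209, 232)]
-0.02 [(20, 24, 147), (22, 28, 108), (24, 14, 88), (26, 6, 91), (28, 5, 93), (30, 11, 89), (32, 14, 127), (34, 11, 184), (36, 13, 200), (38, 14, 159), (40, 24, 130), (42, 24, 140), (44, 24, 128), (46, 27, 86), (48, 11, 89), (50, 0, 91)]
-0.02 [(-52, 23, 154), (-50, 23, 157), (-48, 27, 124), (-46, 32, 88), (-44, 22, 91), (-42, 11, 95), (-40, 8, 96), (-38, 14, 106), (-36, 13, 171), (-34, 12, 206), (-32, 13, 181), (-30, 20, 125), (-28, 40, 90), (-26, 38, 101), (-24, 27, 134), (-22, 27, 93)]
-0.04 1 [46, 45, 43, 43, 48, 72, 101, 119, 132, 158, 198, 
[... 1294 characters left out ...]
 73, 66, 75, 83, 86, 93, 103, 99, 87, 84]
rail 0.07 [227, 227, 227, 227, 227, 227, 227, 227, 218, 146, 167, 214, 220, 219, 218, 214, 221, 228, 227, 227, 227, 228, 226, 193, 141] wall [132, 153, 176, 184, 177, 149, 95, 76, 105, 126, 128, 120, 110, 105, 106, 103]
wire -0.06 [133, 149, 195, 224, 227, 227, 226, 219, 190, 152, 126, 115, 120, 125, 117, 99, 72, 59, 70, 82, 84, 84] [74, 88, 135, 191, 215, 200, 152, 101, 71, 64, 63, 61, 59, 56, 53, 50, 47, 46, 43, 41, 39, 36]
wire 0.06 [156, 178, 209, 217, 217, 217, 217, 203, 160, 130, 129, 158, 181, 185, 173, 137, 92, 87, 116, 129, 128, 113] [76, 106, 174, 214, 222, 196, 149, 112, 111, 120, 127, 136, 133, 148, 191, 218, 220, 221, 223, 224, 223, 220]
```

Request:
send_rows(deltas=[[0.4, -0.04, -0.2, 0, 0, 0, 0.04], [0.4, -0.08, -0.4, 0, 0, 0, 0.08], [0.4, -0.13, -0.65, 0, 0, 0, 0.12], [0.4, -0.2, -0.9, 0, 0, 0, 0.16], [0.4, -0.2, -1, 0, 0, 0, 0.2], [0.4, -0.2, -1, 0, 0, 0, 0.24], [0.4, -0.2, -1, 0, 0, 0, 0.28], [0.4, -0.2, -1, 0, 0, 0, 0.32], [0.4, -0.2, -1, 0, 0, 0, 0.36], [0.4, -0.2, -1, 0, 0, 0, 0.4], [0.4, -0.2, -1, 0, 0, 0, 0.44], [0.4, -0.2, -1, 0, 0, 0, 0.48], [0.4, -0.2, -1, 0, 0, 0, 0.5], [0.4, -0.2, -1, 0, 0, 0, 0.5]])

```text
clock: 16.05
tcp_pos: [0.5636, 0.0978, 0.1832]
orientation: [-2.177, -2.263, 0.006]
contact_force: [-0.6, -0.8, 0.3]
grip_width: 0.0339
```

```bash
sed -i 's/^DOCK=.*/DOCK=(.527,.2817,.04)/' h.py
python3 - <<'E'
from h import *
from bench import r
o=r.get_obs();print(o['tcp_pos'],o['orientation']);go(o,(.588,-.006,.18),.03)
E
```

```text
[0.56362707 0.09782124 0.18318223] [-2.17731419 -2.26258765  0.00589651]
shift [-0.698  0.136  0.022] turn [-0.0012  0.0005  0.0027] rows>= 2.6
```

Request:
send_rows(deltas=[[0.4, -0.25, 0.05, 0, 0, 0, 0.003], [0.4, -0.5, 0.1, 0, 0, 0, 0.003], [0.4, -0.698, 0.136, 0, 0, 0, 0.003], [0.4, -0.698, 0.136, 0, 0, 0, 0.003], [0.4, -0.698, 0.136, 0, 0, 0, 0.003], [0.4, -0.698, 0.136, 0, 0, 0, 0.003]])

```text
clock: 16.55
tcp_pos: [0.589, -0.0051, 0.1841]
orientation: [-2.183, -2.256, 0.002]
contact_force: [-0.1, 0.1, -0.0]
grip_width: 0.0343
```

```bash
cat > bk.py <<'E'
from h import *
from bench import r
def fit(f,x0,zoff):
    """refine basket (x,y,yaw) by matching projected rim edges (z=zoff+.05) to image gradients"""
    from scipy.optimize import minimize
    g=cv2.GaussianBlur(cv2.cvtColor(f['pixels'],cv2.COLOR_RGB2GRAY),(0,0),1.0).astype(np.float32)
    G=np.hypot(cv2.Sobel(g,cv2.CV_32F,1,0),cv2.Sobel(g,cv2.CV_32F,0,1))
    return G
if __name__=='__main__':
    o=r.get_obs();f=r.grab_frame('wrist');pickle.dump(f,open('w8.pkl','wb'));print(o['tcp_pos'])
    g=cv2.cvtColor(f['pixels'],cv2.COLOR_RGB2GRAY).astype(np.float32)
    B=(.517,-.006,1.6)
    def prof(P):
        q=fish(f,T(*B,P)).astype(np.float32);return cv2.remap(g,q[None,:,0],q[None,:,1],1)[0].astype(int).tolist()
    print('proj corners',fish(f,T(*B,rect(.054,.075,.056))).round().tolist())
    for x in(-.03,0.,.03):
        print('end- ',x,prof([(x,-y/1000,.056) for y in range(56,92)]))
        print('end+ ',x,prof([(x,y/1000,.056) for y in range(56,92)]))
    for y in(-.05,0,.05):
        print('side-',y,prof([(-x/1000,y,.056) for x in range(36,70)]))
        print('side+',y,prof([(x/1000,y,.056) for x in range(36,70)]))
E
python3 bk.py
```

```text
[ 0.58896045 -0.00512669  0.18408713]
proj corners [[257.0, 231.0], [257.0, 126.0], [111.0, 131.0], [123.0, 228.0]]
end-  -0.03 [65, 65, 65, 66, 65, 66, 65, 65, 65, 65, 65, 66, 65, 66, 66, 66, 66, 66, 65, 73, 107, 150, 179, 195, 194, 185, 180, 177, 174, 190, 209, 216, 217, 217, 218, 219]
end+  -0.03 [72, 94, 132, 162, 184, 194, 185, 173, 174, 188, 207, 217, 218, 219, 218, 218, 219, 219, 218, 218, 219, 219, 219, 219, 219, 219, 219, 219, 218, 217, 217, 218, 218, 218, 218, 218]
end-  0.0 [177, 160, 131, 108, 94, 90, 102, 114, 110, 108, 110, 111, 111, 111, 111, 111, 112, 110, 112, 135, 176, 197, 201, 200, 189, 182, 180, 180, 208, 219, 219, 219, 219, 219, 219, 219]
end+  0.0 [71, 71, 88, 125, 153, 163, 160, 151, 146, 153, 177, 201, 216, 218, 218, 218, 218, 218, 217, 217, 217, 217, 217, 218, 218, 218, 218, 218, 217, 217, 217, 218, 218, 218, 218, 218]
end-  0.03 [115, 115, 114, 121, 148, 175, 185, 181, 155, 125, 115, 114, 114, 114, 114, 115, 115, 115, 136, 176, 187, 190, 198, 196, 190, 188, 183, 191, 213, 219, 219, 219, 219, 219, 218, 216]
end+  0.03 [54, 53, 56, 68, 90, 109, 112, 112, 110,
[... 467 characters left out ...]
19, 219, 219, 219]
side- 0 [64, 65, 64, 63, 63, 63, 62, 62, 62, 74, 112, 163, 180, 179, 175, 170, 165, 167, 181, 200, 193, 160, 137, 130, 130, 128, 115, 93, 79, 73, 72, 72, 72, 73]
side+ 0 [114, 112, 112, 112, 113, 113, 114, 116, 117, 116, 116, 114, 111, 110, 110, 111, 111, 104, 97, 110, 128, 135, 136, 136, 136, 136, 137, 136, 137, 137, 137, 137, 138, 137]
side- 0.05 [69, 68, 67, 65, 62, 63, 64, 66, 67, 67, 69, 96, 148, 171, 181, 184, 182, 175, 175, 185, 201, 213, 217, 217, 217, 218, 218, 218, 218, 218, 218, 218, 218, 218]
side+ 0.05 [53, 52, 53, 52, 52, 52, 52, 55, 72, 97, 109, 112, 112, 113, 113, 108, 100, 110, 135, 146, 146, 143, 141, 141, 143, 146, 147, 146, 145, 144, 143, 141, 140, 139]
```

Run:
```python
from h import *
from bench import r
o=r.get_obs();go(o,(.5966,-.0022,.019),.058)
```

```text
shift [0.011 0.053 1.102] turn [-0.0006 -0.0002 -0.0076] rows>= 4.0
```

Request:
send_rows(deltas=[[0.4, 0.011, 0.053, 0.1, 0, 0, -0.0076], [0.4, 0.011, 0.053, 0.3, 0, 0, -0.0076], [0.4, 0.011, 0.053, 0.5, 0, 0, -0.0076], [0.4, 0.011, 0.053, 0.7, 0, 0, -0.0076], [0.4, 0.011, 0.053, 0.85, 0, 0, -0.0076], [0.4, 0.011, 0.053, 0.95, 0, 0, -0.0076], [0.4, 0.011, 0.053, 1, 0, 0, -0.0076], [0.4, 0.011, 0.053, 1, 0, 0, -0.0076]])

```text
clock: 17.27
tcp_pos: [0.5961, -0.0022, 0.0333]
orientation: [-2.154, -2.283, 0.004]
contact_force: [-0.8, -0.3, -0.6]
grip_width: 0.0341
```

Request:
send_rows(deltas=[[0.4, 0, 0, 0.05, 0, 0, 0], [0.4, 0, 0, 0.1, 0, 0, 0], [0.4, 0, 0, 0.1, 0, 0, 0], [0, 0, 0, 0.1, 0, 0, 0], [0, 0, 0, 0.1, 0, 0, 0], [0, 0, 0, 0.1, 0, 0, 0], [0, 0, 0, 0.1, 0, 0, 0], [0, 0, 0, 0.1, 0, 0, 0], [0, 0, 0, 0.1, 0, 0, 0]], squeeze=80)

```text
clock: 18.02
tcp_pos: [0.5981, -0.0038, 0.0209]
orientation: [2.159, 2.282, 0.001]
contact_force: [-2.0, -1.0, 5.6]
grip_width: 0.0063
```

Request:
send_rows(deltas=[[0, 0, 0, -0.04, 0, 0, 0], [0, 0, 0, -0.12, 0, 0, 0], [0, 0, 0, -0.24, 0, 0, 0], [0, 0, 0, -0.38, 0, 0, 0], [0, 0, 0, -0.52, 0, 0, 0], [0, 0, 0, -0.62, 0, 0, 0], [0, 0, 0, -0.67, 0, 0, 0], [0, 0, 0, -0.67, 0, 0, 0]])

```text
clock: 18.68
tcp_pos: [0.5989, -0.0038, 0.1229]
orientation: [2.158, 2.28, 0.005]
contact_force: [0.6, -0.4, -3.0]
grip_width: 0.0064
```

Run:
```python
from h import *
from bench import r
o=r.get_obs();print(o['tcp_pos'],o['contact_force'],o['moment'],o['grip_width']);go(o,(.557,-.370,.121),-1.571)
f=r.grab_frame('wrist');pickle.dump(f,open('w9.pkl','wb'))
# tilt check: near-end rim pixel row vs. expected: project rim corners assuming rigid lift
B=(.5257,-.0063,1.629)
g=cv2.cvtColor(f['pixels'],cv2.COLOR_RGB2GRAY).astype(np.float32)
for z in(.14,.15,.156,.16,.17):
    P=[(0,y/1000,z) for y in range(40,100,2)];q=fish(f,T(*B,P)).astype(np.float32);print(z,cv2.remap(g,q[None,:,0],q[None,:,1],1)[0].astype(int).tolist())
```

```text
[ 0.59886767 -0.00382268  0.12292796] [ 0.60553612 -0.38206238 -2.99662419] [ 0.03008122 -0.25988933 -0.00054098] 0.006395939205096763
shift [-2.422 -0.413  0.01 ] turn [ 0.0008 -0.001   0.5176] rows>= 13.0
0.14 [125, 66, 68, 68, 68, 67, 66, 67, 67, 68, 61, 53, 52, 51, 52, 53, 52, 53, 54, 54, 54, 61, 103, 116, 114, 117, 195, 228, 227, 227]
0.15 [67, 66, 68, 68, 70, 70, 68, 68, 73, 70, 59, 59, 53, 54, 54, 55, 86, 115, 115, 116, 187, 228, 227, 226, 225, 225, 226, 226, 0, 0]
0.156 [68, 70, 70, 70, 69, 73, 76, 78, 77, 74, 70, 74, 67, 113, 120, 125, 150, 226, 227, 227, 226, 225, 225, 226, 226, 0, 0, 0, 0, 0]
0.16 [71, 69, 69, 72, 74, 77, 78, 75, 75, 75, 96, 183, 181, 176, 207, 226, 227, 225, 224, 225, 226, 225, 226, 0, 0, 0, 0, 0, 0, 0]
0.17 [76, 78, 79, 74, 61, 173, 182, 175, 203, 226, 227, 226, 226, 226, 226, 224, 226, 226, 0, 0, 0, 0, 0, 0, 0, 0, 0, 0, 0, 0]
```

Request:
send_rows(deltas=[[0, -0.04, -0.01, 0, 0, 0, 0.01], [0, -0.12, -0.02, 0, 0, 0, 0.03], [0, -0.22, -0.04, 0, 0, 0, 0.06], [0, -0.34, -0.06, 0, 0, 0, 0.09], [0, -0.47, -0.08, 0, 0, 0, 0.12], [0, -0.6, -0.1, 0, 0, 0, 0.15], [0, -0.72, -0.12, 0, 0, 0, 0.18], [0, -0.83, -0.14, 0, 0, 0, 0.21], [0, -0.92, -0.16, 0, 0, 0, 0.235], [0, -0.98, -0.17, 0, 0, 0, 0.255], [0, -1, -0.17, 0, 0, 0, 0.26], [0, -1, -0.17, 0, 0, 0, 0.26]])

```text
clock: 19.73
tcp_pos: [0.5795, -0.1562, 0.1197]
orientation: [-2.889, -1.234, 0.003]
contact_force: [-1.0, 0.7, -3.0]
grip_width: 0.0061
```

Run:
```python
from h import *
from bench import r
o=r.get_obs();print(o['tcp_pos'],o['grip_width']);go(o,(.557,-.370,.121),-1.571)
```

```text
[ 0.57947387 -0.15617479  0.11972098] 0.0060563304367323
shift [-1.133  0.878 -0.007] turn [-0.      0.0007  0.257 ] rows>= 6.5
```

Request:
send_rows(deltas=[[0, -0.04, 0.03, 0, 0, 0, 0.01], [0, -0.12, 0.09, 0, 0, 0, 0.03], [0, -0.22, 0.17, 0, 0, 0, 0.06], [0, -0.34, 0.27, 0, 0, 0, 0.09], [0, -0.47, 0.37, 0, 0, 0, 0.12], [0, -0.6, 0.47, 0, 0, 0, 0.15], [0, -0.72, 0.56, 0, 0, 0, 0.18], [0, -0.83, 0.65, 0, 0, 0, 0.21], [0, -0.92, 0.72, 0, 0, 0, 0.235], [0, -0.98, 0.77, 0, 0, 0, 0.252], [0, -1, 0.8, 0, 0, 0, 0.257], [0, -1, 0.8, 0, 0, 0, 0.257]])

```text
clock: 20.73
tcp_pos: [0.5637, -0.3472, 0.1204]
orientation: [3.141, 0.002, -0.001]
contact_force: [-0.0, 0.3, -2.9]
grip_width: 0.0064
```

Run:
```python
from h import *
from bench import r
o=r.get_obs();print(o['tcp_pos'],o['grip_width'],o['orientation']);go(o,(.557,-.370,.121),-1.571)
f=r.grab_frame('wrist');pickle.dump(f,open('w10.pkl','wb'))
g=cv2.cvtColor(f['pixels'],cv2.COLOR_RGB2GRAY)
m=((g<45).astype(np.uint8));n,l,s,c=cv2.connectedComponentsWithStats(m);print([(s[i].tolist(),c[i].round().tolist()) for i in range(1,n) if s[i,4]>400])
print(fish(f,T(.557,-.297,-.03,rect(.07,.09,.003))).round().tolist())
```

```text
[ 0.56373921 -0.34724596  0.12039467] 0.006390533817165936 [ 3.14102326e+00  2.18636478e-03 -7.54187759e-04]
shift [-0.045  0.152 -0.004] turn [0.0002 0.0002 0.0005] rows>= 0.6
[([0, 0, 56, 83, 1596], [18.0, 20.0]), ([67, 0, 45, 41, 457], [95.0, 21.0]), ([52, 115, 406, 269, 41999], [250.0, 302.0])]
[[290.0, 259.0], [300.0, 123.0], [114.0, 122.0], [126.0, 251.0]]
```

Request:
send_rows(deltas=[[0, -0.02, 0.05, 0, 0, 0, 0], [0, -0.045, 0.12, 0, 0, 0, 0], [0, -0.045, 0.152, 0.03, 0, 0, 0], [0, -0.045, 0.152, 0.11, 0, 0, 0], [0, -0.045, 0.152, 0.21, 0, 0, 0], [0, -0.045, 0.152, 0.31, 0, 0, 0], [0, -0.045, 0.152, 0.41, 0, 0, 0], [0, -0.045, 0.152, 0.5, 0, 0, 0], [0, -0.045, 0.152, 0.57, 0, 0, 0], [0, -0.045, 0.152, 0.62, 0, 0, 0], [0, -0.045, 0.152, 0.645, 0, 0, 0], [0, -0.045, 0.152, 0.66, 0, 0, 0], [0, -0.045, 0.152, 0.67, 0, 0, 0], [0, -0.045, 0.152, 0.67, 0, 0, 0]])

```text
clock: 21.95
tcp_pos: [0.5574, -0.3694, 0.0206]
orientation: [3.141, 0.003, 0.001]
contact_force: [-0.3, -0.5, -2.1]
grip_width: 0.0061
```

Request:
send_rows(deltas=[[0, 0, 0, 0.01, 0, 0, 0], [0, 0, 0, 0.01, 0, 0, 0]])

```text
clock: 22.12
tcp_pos: [0.5574, -0.3693, 0.0191]
orientation: [3.141, 0.003, 0.001]
contact_force: [0.1, -0.8, -2.2]
grip_width: 0.0065
```

Request:
send_rows(deltas=[[0, 0, 0, 0.008, 0, 0, 0], [0, 0, 0, 0.008, 0, 0, 0]])

```text
clock: 22.28
tcp_pos: [0.5574, -0.3695, 0.018]
orientation: [3.141, 0.003, 0.001]
contact_force: [-0.2, -1.1, -1.9]
grip_width: 0.0061
```

Request:
send_rows(deltas=[[0, 0, 0, 0.006, 0, 0, 0], [0, 0, 0, 0.006, 0, 0, 0]])

```text
clock: 22.45
tcp_pos: [0.5575, -0.3695, 0.018]
orientation: [-3.141, -0.003, -0.002]
contact_force: [-0.9, 1.8, 7.2]
grip_width: 0.0063
```

Request:
send_rows(deltas=[[0.4, 0, 0, -0.005, 0, 0, 0], [0.4, 0, 0, -0.005, 0, 0, 0], [0.4, 0, 0, -0.005, 0, 0, 0], [0.4, 0, 0, -0.005, 0, 0, 0], [0.4, 0, 0, -0.005, 0, 0, 0], [0.4, 0, 0, -0.005, 0, 0, 0], [0.4, 0, 0, -0.005, 0, 0, 0], [0.4, 0, 0, -0.005, 0, 0, 0], [0.4, 0, 0, -0.005, 0, 0, 0]])

```text
clock: 23.2
tcp_pos: [0.5571, -0.3692, 0.0173]
orientation: [-3.142, -0.003, 0.0]
contact_force: [0.2, -0.7, -0.7]
grip_width: 0.034
```

```bash
cat > bk2.py <<'E'
from h import *
from bench import r
import sys
def run(B,zr,name,sc=1):
    o=r.get_obs();f=r.grab_frame('wrist');pickle.dump(f,open(name+'.pkl','wb'));print(o['tcp_pos'],o['contact_force'],o['grip_width'])
    g=cv2.cvtColor(f['pixels'],cv2.COLOR_RGB2GRAY).astype(np.float32)
    def prof(P):
        q=fish(f,T(*B,P)).astype(np.float32);return cv2.remap(g,q[None,:,0],q[None,:,1],1)[0].astype(int).tolist()
    for x in(-.03,0.,.03):
        print('end+ ',x,prof([(x,y/1000,zr) for y in range(58,90)]))
        print('end- ',x,prof([(x,-y/1000,zr) for y in range(58,90)]))
    for y in(-.04,0,.04):
        print('side-',y,prof([(-x/1000,y,zr) for x in range(38,70)]))
        print('side+',y,prof([(x/1000,y,zr) for x in range(38,70)]))
if __name__=='__main__': run(eval(sys.argv[1]),float(sys.argv[2]),sys.argv[3])
E
python3 bk2.py "(.5575,-.2985,0)" .053 w11
```

```text
[ 0.55713548 -0.36916789  0.01734999] [ 0.18737511 -0.67247767 -0.65025739] 0.03395778189713363
end+  -0.03 [51, 52, 52, 53, 53, 53, 53, 54, 56, 79, 133, 173, 182, 177, 162, 154, 158, 177, 198, 204, 205, 205, 205, 204, 204, 204, 204, 204, 204, 204, 205, 205]
end-  -0.03 [49, 49, 51, 50, 50, 50, 51, 51, 51, 74, 96, 97, 97, 98, 98, 99, 97, 92, 107, 107, 128, 142, 171, 205, 208, 207, 207, 205, 205, 207, 208, 209]
end+  0.0 [55, 53, 53, 54, 54, 54, 55, 54, 53, 73, 124, 172, 188, 179, 165, 157, 160, 178, 198, 205, 205, 204, 203, 203, 205, 206, 205, 205, 203, 202, 201, 202]
end-  0.0 [45, 80, 102, 102, 102, 102, 102, 103, 103, 103, 103, 103, 103, 103, 103, 102, 100, 49, 25, 24, 25, 25, 41, 121, 137, 133, 134, 133, 64, 21, 23, 23]
end+  0.03 [56, 56, 56, 55, 55, 56, 56, 55, 55, 75, 136, 169, 179, 190, 176, 162, 160, 176, 200, 206, 168, 0, 0, 0, 0, 0, 0, 0, 0, 0, 0, 0]
end-  0.03 [74, 123, 167, 168, 167, 168, 147, 107, 106, 148, 175, 176, 175, 175, 173, 171, 164, 78, 38, 39, 40, 39, 41, 40, 40, 94, 211, 214, 214, 214, 214, 214]
side- -0.04 [12, 11, 12, 11, 12, 11, 12, 11, 12, 11, 11, 11, 12, 12, 10, 10, 10, 10, 8, 9, 8, 8, 9, 10, 9, 10, 10, 10, 10, 10, 10, 10]
side+ -0.04 [173, 174, 171, 171, 111, 77, 77, 78, 77, 75, 54, 92, 166, 194, 201, 199, 176, 175, 178, 158, 80, 74, 67, 36, 36, 37, 37, 37, 37, 39, 40, 40]
side- 0 [66, 46, 19, 13, 13, 13, 13, 12, 10, 12, 12, 12, 12, 14, 11, 13, 12, 12, 13, 12, 13, 12, 12, 13, 13, 12, 13, 14, 28, 71, 111, 126]
side+ 0 [172, 172, 170, 170, 159, 112, 75, 70, 68, 58, 82, 112, 168, 180, 174, 191, 169, 171, 170, 149, 76, 71, 60, 34, 35, 35, 35, 35, 36, 36, 37, 37]
side- 0.04 [71, 70, 67, 56, 41, 26, 22, 22, 22, 22, 21, 21, 21, 20, 21, 21, 21, 20, 19, 20, 20, 19, 19, 19, 19, 18, 21, 27, 31, 32, 33, 32]
side+ 0.04 [50, 50, 51, 51, 51, 51, 51, 51, 51, 50, 46, 80, 159, 170, 179, 172, 166, 166, 166, 141, 77, 68, 40, 36, 36, 35, 36, 40, 51, 52, 57, 61]
```

Request:
send_rows(deltas=[[0, 0, 0, 0, 0, 0, 0], [0, 0, 0, 0, 0, 0, 0], [0, 0, 0, 0, 0, 0, 0], [0, 0, 0, 0, 0, 0, 0], [0, 0, 0, 0, 0, 0, 0], [0, 0, 0, -0.04, 0, 0, 0], [0, 0, 0, -0.12, 0, 0, 0], [0, 0, 0, -0.24, 0, 0, 0], [0, 0, 0, -0.38, 0, 0, 0], [0, 0, 0, -0.53, 0, 0, 0], [0, 0, 0, -0.68, 0, 0, 0], [0, 0, 0, -0.82, 0, 0, 0], [0, 0, 0, -0.92, 0, 0, 0], [0, 0, 0, -0.97, 0, 0, 0], [0, 0, 0, -0.97, 0, 0, 0]], squeeze=80)

```text
clock: 24.5
tcp_pos: [0.5578, -0.3698, 0.1648]
orientation: [3.14, 0.003, 0.004]
contact_force: [-0.4, 0.3, -3.1]
grip_width: 0.0063
```

Run:
```python
from h import *
from bench import r
o=r.get_obs();print(o['tcp_pos'],o['grip_width'],o['contact_force'],o['moment'],o['joints'].round(2));go(o,dk(-.071,.165,-.003),-np.pi/2+.04)
```

```text
[ 0.5577756  -0.36979087  0.16483802] 0.0062693451968577705 [-0.39700455  0.32436242 -3.14181307] [-0.20483956  0.01668255 -0.0098587 ] [-0.07  0.66  0.85  1.66 -0.55  1.07 -0.62]
shift [-0.199 -3.87  -0.007] turn [ 0.0004 -0.0008 -0.0121] rows>= 13.9
```

Request:
send_rows(deltas=[[0, 0, -0.04, 0, 0, 0, 0], [0, -0.01, -0.12, 0, 0, 0, 0], [0, -0.02, -0.24, 0, 0, 0, 0], [0, -0.03, -0.38, 0, 0, 0, 0], [0, -0.03, -0.53, 0, 0, 0, -0.003], [0, -0.04, -0.68, 0, 0, 0, -0.006], [0, -0.05, -0.82, 0, 0, 0, -0.009], [0, -0.05, -0.97, 0, 0, 0, -0.012]])

```text
clock: 25.17
tcp_pos: [0.5479, -0.2211, 0.1614]
orientation: [-3.14, -0.064, 0.005]
contact_force: [0.1, 0.0, -2.6]
grip_width: 0.0064
```

Request:
send_rows(deltas=[[0, -0.01, -0.15, 0, 0, 0, 0], [0, -0.02, -0.3, 0, 0, 0, 0], [0, -0.02, -0.45, 0, 0, 0, 0], [0, -0.03, -0.6, 0, 0, 0, 0], [0, -0.04, -0.75, 0, 0, 0, 0], [0, -0.05, -0.97, 0, 0, 0, 0]])

```text
clock: 25.67
tcp_pos: [0.5344, -0.0782, 0.1619]
orientation: [3.14, 0.059, -0.003]
contact_force: [0.6, -0.4, -3.2]
grip_width: 0.0065
```

Request:
send_rows(deltas=[[0, -0.01, -0.15, 0, 0, 0, 0], [0, -0.02, -0.3, 0, 0, 0, 0], [0, -0.02, -0.45, 0, 0, 0, 0], [0, -0.03, -0.6, 0, 0, 0, 0], [0, -0.04, -0.75, 0, 0, 0, 0], [0, -0.05, -0.9, 0, 0, 0, 0], [0, -0.05, -0.97, 0, 0, 0, 0]])

```text
clock: 26.25
tcp_pos: [0.5207, 0.0707, 0.1614]
orientation: [-3.14, -0.07, 0.006]
contact_force: [0.3, 1.6, -3.1]
grip_width: 0.0063
```

Run:
```python
from h import *
from bench import r
o=r.get_obs();print(o['tcp_pos'],o['grip_width'],o['contact_force'],o['joints'].round(2));go(o,dk(-.071,.165,-.003),-np.pi/2+.04)
```

```text
[0.52069869 0.07070973 0.16140341] 0.006277509183070443 [ 0.30915501  1.56714922 -3.09382075] [-1.    0.45  0.97  2.01 -0.46  0.92 -1.31]
shift [ 0.082 -0.93  -0.023] turn [-0.0003  0.0011  0.0014] rows>= 3.4
```

Request:
send_rows(deltas=[[0, 0.01, -0.1, -0.01, 0, 0, 0], [0, 0.02, -0.22, -0.02, 0, 0, 0], [0, 0.03, -0.35, -0.02, 0, 0, 0.001], [0, 0.05, -0.5, -0.02, 0, 0, 0.001], [0, 0.06, -0.64, -0.02, 0, 0, 0.001], [0, 0.07, -0.77, -0.02, 0, 0, 0.001], [0, 0.08, -0.87, -0.02, 0, 0, 0.001], [0, 0.082, -0.92, -0.02, 0, 0, 0.001], [0, 0.082, -0.93, -0.02, 0, 0, 0.001], [0, 0.082, -0.93, -0.02, 0, 0, 0.001]])

```text
clock: 27.08
tcp_pos: [0.5293, 0.2058, 0.1656]
orientation: [3.14, 0.057, -0.001]
contact_force: [0.2, -0.3, -2.2]
grip_width: 0.0063
```

Run:
```python
from h import *
from bench import r
import bk2
o=r.get_obs();go(o,dk(-.071,.165,-.003),-np.pi/2+.04)
zr=o['tcp_pos'][2]-.0173+.003+.05;print('rim z',zr)
bk2.run(DOCK,zr,'w12')
f=load('w12');g=cv2.cvtColor(f['pixels'],cv2.COLOR_RGB2GRAY).astype(np.float32)
for y in(.0,.04,.07,.09):
  for s in(1,-1):
    q=fish(f,T(*DOCK,[(s*x/1000,y,.122) for x in range(54,84)])).astype(np.float32);print('rail',y,s,cv2.remap(g,q[None,:,0],q[None,:,1],1)[0].astype(int).tolist())
```

```text
shift [-0.015 -0.033  0.004] turn [ 0.0003  0.0002 -0.0011] rows>= 0.1
rim z 0.20128392750719848
[0.52930595 0.20581892 0.16558393] [ 0.17202809 -0.30849141 -2.17484133] 0.006281702362105596
end+  -0.03 [46, 46, 55, 88, 125, 141, 141, 140, 140, 138, 120, 75, 49, 44, 45, 45, 45, 44, 43, 46, 48, 48, 46, 45, 45, 47, 48, 58, 86, 110, 126, 148]
end-  -0.03 [10, 10, 10, 11, 11, 10, 10, 9, 10, 11, 10, 15, 39, 46, 73, 86, 86, 87, 87, 87, 88, 87, 164, 191, 134, 27, 13, 12, 12, 13, 14, 13]
end+  0.0 [41, 42, 54, 97, 137, 147, 146, 144, 142, 145, 159, 178, 187, 188, 188, 188, 188, 188, 188, 188, 188, 188, 187, 186, 187, 187, 187, 186, 145, 0, 0, 0]
end-  0.0 [18, 18, 19, 19, 19, 19, 19, 19, 18, 18, 20, 56, 90, 36, 26, 73, 92, 92, 93, 93, 91, 68, 34, 46, 92, 51, 24, 22, 23, 23, 24, 24]
end+  0.03 [50, 44, 59, 104, 143, 151, 150, 147, 144, 148, 165, 182, 188, 188, 188, 64, 0, 0, 0, 0, 0, 0, 0, 0, 0, 0, 0, 0, 0, 0, 0, 0]
end-  0.03 [79, 69, 69, 68, 69, 68, 73, 141, 152, 152, 153, 134, 96, 96, 134, 160, 160, 160, 160, 159, 158, 151, 91, 68, 49, 72, 103, 154, 186, 173, 197, 195]
side- -0.04 [12, 10,
[... 1335 characters left out ...]
7, 150, 151, 151, 139, 94, 69, 63, 63, 63, 63, 63, 63, 63, 63, 63, 63, 62, 61, 62, 62, 62, 59]
rail 0.07 1 [193, 192, 192, 192, 193, 193, 192, 193, 193, 189, 166, 173, 183, 183, 184, 174, 132, 157, 190, 191, 192, 192, 192, 191, 191, 191, 192, 193, 192, 191]
rail 0.07 -1 [148, 153, 152, 152, 150, 146, 145, 147, 150, 151, 145, 125, 83, 66, 63, 63, 63, 63, 63, 63, 63, 63, 63, 62, 62, 62, 61, 61, 61, 63]
rail 0.09 1 [190, 191, 191, 190, 189, 190, 190, 190, 190, 189, 172, 173, 184, 183, 183, 174, 152, 183, 190, 190, 190, 190, 190, 190, 190, 190, 190, 191, 191, 190]
rail 0.09 -1 [56, 55, 55, 56, 52, 53, 55, 55, 53, 55, 57, 56, 58, 60, 60, 61, 62, 62, 62, 62, 62, 63, 62, 61, 61, 61, 61, 61, 61, 62]
```

Request:
send_rows(deltas=[[0, -0.01, -0.02, 0, 0, 0, 0], [0, -0.022, -0.037, 0, 0, 0, 0], [0, -0.022, -0.037, 0.02, 0, 0, 0], [0, -0.022, -0.037, 0.05, 0, 0, 0], [0, -0.022, -0.037, 0.09, 0, 0, 0], [0, -0.022, -0.037, 0.14, 0, 0, 0], [0, -0.022, -0.037, 0.14, 0, 0, 0], [0, -0.022, -0.037, 0.14, 0, 0, 0]])

```text
clock: 27.8
tcp_pos: [0.5257, 0.2115, 0.1442]
orientation: [3.14, 0.057, -0.002]
contact_force: [0.8, -0.7, -2.8]
grip_width: 0.0065
```

```bash
cat > chk.py <<'E'
from h import *
from bench import r
o=r.get_obs();f=r.grab_frame('wrist');g=cv2.GaussianBlur(cv2.cvtColor(f['pixels'],cv2.COLOR_RGB2GRAY),(0,0),.6).astype(np.float32)
zr=o['tcp_pos'][2]-.0173+.003+.05;print(o['tcp_pos'],o['contact_force'],zr)
def prof(P):
    q=fish(f,T(*DOCK,P)).astype(np.float32);return cv2.remap(g,q[None,:,0],q[None,:,1],1)[0].astype(int).tolist()
for y in(-.04,.04): print('side+ 46..61',y,prof([(x/1000,y,zr) for x in range(46,62)]),'rail 60..74',prof([(x/1000,y,.122) for x in range(60,75)]))
for x in(-.03,0,.03): print('end+ 62..82',x,prof([(x,y/1000,zr) for y in range(62,83)]))
E
python3 chk.py
```

```text
[0.525719   0.21146145 0.14417414] [ 0.79782352 -0.65714565 -2.80081031] 0.1798741423421486
side+ 46..61 -0.04 [116, 159, 163, 184, 171, 163, 166, 164, 119, 70, 69, 71, 72, 73, 76, 79] rail 60..74 [97, 97, 105, 140, 170, 164, 190, 200, 201, 200, 179, 157, 189, 199, 192]
side+ 46..61 0.04 [60, 129, 154, 155, 154, 154, 155, 155, 137, 81, 79, 158, 183, 180, 177, 180] rail 60..74 [99, 121, 143, 169, 178, 171, 184, 187, 187, 184, 166, 173, 194, 198, 198]
end+ 62..82 -0.03 [46, 48, 49, 54, 72, 107, 135, 144, 145, 143, 143, 139, 125, 98, 67, 49, 45, 44, 45, 45, 45]
end+ 62..82 0 [42, 42, 42, 47, 74, 118, 144, 150, 150, 148, 147, 153, 169, 185, 192, 193, 192, 192, 192, 193, 193]
end+ 62..82 0.03 [52, 51, 51, 57, 84, 128, 151, 154, 152, 149, 150, 159, 176, 190, 194, 157, 0, 0, 0, 0, 0]
```

Request:
send_rows(deltas=[[0, 0, 0, 0.02, 0, 0, 0], [0, 0, 0, 0.06, 0, 0, 0], [0, 0, 0, 0.11, 0, 0, 0], [0, 0, 0, 0.17, 0, 0, 0], [0, 0, 0, 0.23, 0, 0, 0], [0, 0, 0, 0.28, 0, 0, 0], [0, 0, 0, 0.32, 0, 0, 0], [0, 0, 0, 0.345, 0, 0, 0], [0, 0, 0, 0.355, 0, 0, 0], [0, 0, 0, 0.355, 0, 0, 0], [0, 0, 0, 0.355, 0, 0, 0]])

```text
clock: 28.77
tcp_pos: [0.5264, 0.2118, 0.0918]
orientation: [-3.141, -0.057, -0.001]
contact_force: [0.2, -0.6, -1.8]
grip_width: 0.0064
```

Request:
send_rows(deltas=[[0, 0, 0, 0.01, 0, 0, 0], [0, 0, 0, 0.01, 0, 0, 0]])

```text
clock: 28.93
tcp_pos: [0.5263, 0.2119, 0.0903]
orientation: [-3.141, -0.057, -0.001]
contact_force: [0.7, 0.3, -2.7]
grip_width: 0.0063
```

Request:
send_rows(deltas=[[0, 0, 0, 0.008, 0, 0, 0], [0, 0, 0, 0.008, 0, 0, 0]])

```text
clock: 29.1
tcp_pos: [0.5263, 0.2119, 0.0891]
orientation: [-3.141, -0.057, -0.001]
contact_force: [1.0, -0.3, -2.0]
grip_width: 0.0066
```

Request:
send_rows(deltas=[[0, 0, 0, 0.007, 0, 0, 0], [0, 0, 0, 0.007, 0, 0, 0]])

```text
clock: 29.27
tcp_pos: [0.5265, 0.2118, 0.0884]
orientation: [-3.141, -0.057, -0.001]
contact_force: [-1.2, -0.3, 3.2]
grip_width: 0.0062
```

Request:
send_rows(deltas=[[0, 0, 0, 0.006, 0, 0, 0], [0, 0, 0, 0.006, 0, 0, 0]])

```text
clock: 29.43
tcp_pos: [0.5265, 0.2116, 0.088]
orientation: [-3.14, -0.056, -0.0]
contact_force: [-3.9, -1.7, 10.5]
grip_width: 0.006
```

Request:
send_rows(deltas=[[0, 0, 0, -0.006, 0, 0, 0], [0.4, 0, 0, -0.006, 0, 0, 0], [0.4, 0, 0, -0.006, 0, 0, 0], [0.4, 0, 0, -0.006, 0, 0, 0], [0.4, 0, 0, -0.006, 0, 0, 0], [0.4, 0, 0, -0.1, 0, 0, 0], [0.4, 0, 0, -0.3, 0, 0, 0], [0.4, 0, 0, -0.5, 0, 0, 0], [0.4, 0, 0, -0.7, 0, 0, 0], [0.4, 0, 0, -0.8, 0, 0, 0], [0.4, 0, 0, -0.8, 0, 0, 0]])

```text
clock: 30.35
tcp_pos: [0.5285, 0.2121, 0.2114]
orientation: [-3.138, -0.056, -0.009]
contact_force: [-0.1, -0.2, -0.8]
grip_width: 0.0341
```

```bash
sed 's/^zr=.*/zr=.124/' chk.py > f.py
cat >> f.py <<'E'
print(o['clock'],o['grip_width'])
for y in(-.04,.04): print('side- 46..66',y,prof([(-x/1000,y,zr) for x in range(46,67)]))
for x in(-.045,.03,.045): print('end- 62..82',x,prof([(x,-y/1000,zr) for y in range(62,83)]))
# inner floor holes etc skipped; top camera check of rim
t=r.grab_frame('top');tg=cv2.cvtColor(t['pixels'],cv2.COLOR_RGB2GRAY);c=cv2.resize(t['pixels'][150:215,140:225,::-1],None,fx=8,fy=8,interpolation=cv2.INTER_CUBIC)
draw(c,t,DOCK,rect(.054,.075,.124),(0,255,0),np.array([140,150]),8);cv2.imwrite('pics/fin.png',c)
E
python3 f.py
```

```text
side+ 46..61 -0.04 [117, 144, 161, 166, 166, 162, 162, 160, 138, 93, 86, 97, 100, 100, 100, 101] rail 60..74 [99, 102, 115, 137, 160, 168, 183, 192, 194, 189, 171, 164, 180, 191, 191]
side+ 46..61 0.04 [108, 134, 159, 167, 164, 159, 156, 153, 138, 102, 68, 56, 67, 86, 102, 121] rail 60..74 [104, 121, 127, 121, 131, 163, 181, 183, 182, 177, 163, 151, 163, 179, 182]
end+ 62..82 -0.03 [49, 49, 50, 51, 52, 64, 94, 135, 166, 173, 166, 155, 149, 152, 164, 181, 191, 192, 192, 192, 192]
end+ 62..82 0 [49, 48, 47, 47, 49, 61, 93, 136, 162, 166, 160, 152, 151, 157, 171, 185, 191, 192, 192, 192, 192]
end+ 62..82 0.03 [53, 54, 54, 53, 54, 66, 101, 148, 169, 166, 158, 152, 151, 157, 171, 185, 192, 192, 192, 192, 192]
30.35 0.034071160714316893
side- 46..66 -0.04 [53, 59, 60, 58, 56, 56, 59, 67, 76, 80, 81, 75, 62, 49, 43, 44, 50, 58, 66, 72, 74]
side- 46..66 0.04 [145, 170, 176, 167, 154, 146, 149, 162, 179, 189, 190, 179, 150, 106, 84, 86, 107, 136, 163, 175, 177]
end- 62..82 -0.045 [63, 62, 63, 68, 80, 89, 91, 91, 92, 92, 92, 108, 145, 168, 171, 170, 171, 171, 162, 123, 79]
end- 62..82 0.03 [134, 110, 101, 108, 132, 158, 173, 181, 173, 164, 158, 143, 110, 103, 108, 110, 110, 109, 99, 80, 72]
end- 62..82 0.045 [104, 104, 104, 110, 133, 157, 166, 168, 169, 165, 162, 147, 109, 88, 86, 85, 87, 84, 76, 73, 73]
```

```bash
python3 -c "
from bench import r
print(r.hand_in(), r.get_obs()['clock'])"
```

```text
the job is handed in; nothing more can be done
the job is handed in; nothing more can be done
```

The job is handed in: both bails are swung in, and the basket stands on their crossbars, let go, with the gripper well above it. The robot clock read about 30 s of the 72 s allowed. I saw no sign of tipping, dropping or a hard set-down.

**What I did:** I swung bail_b in with a grip. The first grip on bail_a slipped at about 77°, so I pushed it the rest of the way and pressed it onto its stop, at up to 37 N. The basket went onto the mat, was released for about 0.6 s, was taken again by the same end, and was then lowered onto the bars at about 10 N.

**Last checks (wrist camera):**
- **Bails:** before the basket went on, the crossbars showed at +35 and −34 mm from the tote's middle, where fully in is 34 mm.
- **Basket:** it is centred to about 1 mm across and 1–2 mm lengthways. Lengthways alignment showed no visible error, and the rim is at its expected height of 124 mm at both ends. It met the bars within 1 mm of the predicted height.

**What disagreed or failed:**
- **Basket in the bay:** it stood crosswise, with the end stops about 30 mm off its long sides and its ends open. I therefore took it by an end both times, not by a long side first as the task describes.
- **Fingertips:** pressing on the bar showed them about 24 mm further back than stated. That caused my early misses on bail_a, and I corrected for it afterwards.
- **Not seen by eye:** the final top picture was refused by the 12-picture limit, so the end check is from image profiles only. I did not re-measure the bystanders.

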